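# Load ball-target posts on the cross slide and run it to the measuring mark

## Task

Crank the handwheel until the slide's pointer is at the long loading line of its scale (60 mm), then stand every ball post that lies on the rubber mat upright on the carriage, each centred on a ring of its own (a post lifted by its ball lets its heavy foot swing down when the grip is slackened a little). With all posts standing, crank the slide back until the pointer is at the long measuring line (15 mm), leave the posts standing centred on their rings, and do not disturb the other gear on the bench.

Things in the scene. Friction and masses are not known exactly. Their poses are not given: they have to be found in the camera images.
- crank_grip (a point): Middle of the upright steel crank handle on the handwheel: a pin 16 mm in diameter that rises 46 mm above the black wheel disc (free for 23 mm above and below this point) and spins freely on its own axis. It stands 38 mm from the wheel's axis and goes round it in a level circle.
- handwheel (a joint): Turn of the handwheel (rad) about its vertical axis, counterclockwise from above positive; the carriage moves 15 mm per full turn (2.387 mm per rad), counterclockwise increases the carriage reading. Stiffness about 0.05 N m; it stays where it is left. At 0 the crank handle lies from the wheel's axis towards the stage's +x.
- carriage (a joint): Reading of the slide's pointer on its scale (m), 0 to 0.070. Grows as the carriage moves away from the handwheel, along the stage's +y. The loading line is at 0.060 and the measuring line at 0.015. Driven only by the handwheel.
- stage: Grey slide stage fixed to the bench, 110 x 442 mm; origin at the underside of the base on the bench, z up. x points away from the robot, y along the slide, away from the handwheel. The handwheel (black disc, 100 mm across, on a gearbox block 60 mm high) has its axis at (0, -0.210) m in this frame and the top of its disc is 80 mm above the bench.
- mark_load (a point): The long 60 mm loading line on the scale strip, on the robot's side of the stage (fixed, 24 mm above the bench).
- mark_measure (a point): The long 15 mm measuring line on the scale strip (fixed, 24 mm above the bench).
- pointer (a point): Tip of the brass pointer on the carriage's robot side, which moves along the scale strip; it is at a line when level with it along the stage's y.
- ring0 (a point): Centre of an engraved ring (61 mm across, with a small cross) on the top face of the carriage, an aluminium plate 100 x 210 mm whose top is 44 mm above the bench; rings are at the handwheel end of a row along y with 66 mm between centres. The frame has the stage's axes.
- ring1 (a point): Centre of an engraved ring (61 mm across, with a small cross) on the top face of the carriage, an aluminium plate 100 x 210 mm whose top is 44 mm above the bench; rings are in the middle of a row along y with 66 mm between centres. The frame has the stage's axes.
- ring2 (a point): Centre of an engraved ring (61 mm across, with a small cross) on the top face of the carriage, an aluminium plate 100 x 210 mm whose top is 44 mm above the bench; rings are at the far end of a row along y with 66 mm between centres. The frame has the stage's axes.
- ball0 (a point): Centre of ball post 0's steel ball (24 mm), 140 mm from the foot's base face; x axis from foot to ball along the 12 mm stem (up when standing). Starts lying on a side of its foot, stem level, ball centre 22 mm above the mat. About 0.5 kg, centre of mass about 30 mm from the base face. Held hard by the ball (over 100 N) it keeps its angle; slackened to 5 to 20 N the foot swings down to hang.
- foot0 (a point): Centre of the base face, which it stands on, of ball post 0; same axes as its ball. The foot is a dark steel block 44 x 44 mm and 45 mm long; the whole post is 152 mm. Pads sink in a little: the fingers stand about 19 mm apart on the ball at 120 N, 22 to 22.5 mm at 10 to 20 N, and let it drop at 23 mm. Absent posts read None from the start.
- ball1 (a point): Centre of ball post 1's steel ball (24 mm), 140 mm from the foot's base face; x axis from foot to ball along the 12 mm stem (up when standing). Starts lying on a side of its foot, stem level, ball centre 22 mm above the mat. About 0.5 kg, centre of mass about 30 mm from the base face. Held hard by the ball (over 100 N) it keeps its angle; slackened to 5 to 20 N the foot swings down to hang.
- foot1 (a point): Centre of the base face, which it stands on, of ball post 1; same axes as its ball. The foot is a dark steel block 44 x 44 mm and 45 mm long; the whole post is 152 mm. Pads sink in a little: the fingers stand about 19 mm apart on the ball at 120 N, 22 to 22.5 mm at 10 to 20 N, and let it drop at 23 mm. Absent posts read None from the start.
- ball2 (a point): Centre of ball post 2's steel ball (24 mm), 140 mm from the foot's base face; x axis from foot to ball along the 12 mm stem (up when standing). Starts lying on a side of its foot, stem level, ball centre 22 mm above the mat. About 0.5 kg, centre of mass about 30 mm from the base face. Held hard by the ball (over 100 N) it keeps its angle; slackened to 5 to 20 N the foot swings down to hang.
- foot2 (a point): Centre of the base face, which it stands on, of ball post 2; same axes as its ball. The foot is a dark steel block 44 x 44 mm and 45 mm long; the whole post is 152 mm. Pads sink in a little: the fingers stand about 19 mm apart on the ball at 120 N, 22 to 22.5 mm at 10 to 20 N, and let it drop at 23 mm. Absent posts read None from the start.
- mat: Grey rubber mat 260 x 280 mm, 3 mm thick, on which the posts lie; fixed. Origin at the centre of its underside.
- meter: Bystander: grey hand-held power meter, 170 x 85 x 32 mm; origin under its centre. Leave alone.
- driver: Bystander: screwdriver lying on the bench; leave alone.
- lens_mount: Bystander: black lens mount on a post, about 112 mm tall; origin under its centre. Leave alone.
Not all that is in view belongs to the job. Leave any turquoise look-alike of the part that bears ball2 alone.

How it is judged (in metres and radians):
On the way, in this order (a step that is already met when the one before it is completed fails the run):
1. the slide is cranked to the loading line: pointer within 2 mm of 60 mm (value of joint carriage between 0.058 and 0.062 m), for 0.2 s.
2. every post present stands upright, each within 10 mm of a ring's centre, with the slide still at the loading line (within 2.5 mm) (value of joint carriage between 0.0575 and 0.0625 m and (horizontal distance between foot0 and ring0 below 0.01 m or horizontal distance between foot0 and ring1 below 0.01 m or horizontal distance between foot0 and ring2 below 0.01 m) and angle between each of ball0, ball1, ball2's own x axis and vertical below 0.06 rad and z of foot0 in the frame of ring0 between -0.004 and 0.004 m and linear speed of each of post0, post1, post2 below 0.02 m/s and (horizontal distance between foot1 and ring0 below 0.01 m or horizontal distance between foot1 and ring1 below 0.01 m or horizontal distance between foot1 and ring2 below 0.01 m) and z of foot1 in the frame of ring0 between -0.004 and 0.004 m and (horizontal distance between foot2 and ring0 below 0.01 m or horizontal distance between foot2 and ring1 below 0.01 m or horizontal distance between foot2 and ring2 below 0.01 m) and z of foot2 in the frame of ring0 between -0.004 and 0.004 m), for 0.3 s.
At the end, for the whole second after the job is handed in: the pointer is within 2 mm of the measuring line (joint carriage 0.013 to 0.017 m) and every post present stands at rest on its foot on the carriage, within 3 degrees of upright, the middle of its foot within 10 mm of the centre of a ring (value of joint carriage between 0.013 and 0.017 m and (horizontal distance between foot0 and ring0 below 0.01 m or horizontal distance between foot0 and ring1 below 0.01 m or horizontal distance between foot0 and ring2 below 0.01 m) and angle between each of ball0, ball1, ball2's own x axis and vertical below 0.06 rad and z of foot0 in the frame of ring0 between -0.004 and 0.004 m and linear speed of each of post0, post1, post2 below 0.02 m/s and (horizontal distance between foot1 and ring0 below 0.01 m or horizontal distance between foot1 and ring1 below 0.01 m or horizontal distance between foot1 and ring2 below 0.01 m) and z of foot1 in the frame of ring0 between -0.004 and 0.004 m and (horizontal distance between foot2 and ring0 below 0.01 m or horizontal distance between foot2 and ring1 below 0.01 m or horizontal distance between foot2 and ring2 below 0.01 m) and z of foot2 in the frame of ring0 between -0.004 and 0.004 m); the robot touches nothing.
It fails at once if the power meter is moved more than 25 mm (distance of meter from where it was at the start of the episode above 0.025 m).
It fails at once if the screwdriver is moved more than 25 mm (distance of driver from where it was at the start of the episode above 0.025 m).
It fails at once if the lens mount is moved more than 25 mm (distance of lens_mount from where it was at the start of the episode above 0.025 m).
Of post0, post1, post2 only 2 to 3 are there at a start; the rules pass over those that are not, and their reading is None.
At some moment in a run one of post0, post1, post2 may be knocked a few centimetres aside while the robot is not near it.
Once in a run the grip may slacken for a moment while it holds something.
It also fails if it takes over 210 s, if anything falls off the work surface, if the arm or the gripper's body presses on something with over 40 N, if the wrist force passes 120 N, or if a joint passes its speed limit or range.

## Robot

A 6-joint arm with a two-finger parallel gripper is mounted at the origin on the work surface. World frame = base frame: x ahead of the robot, y to its left, z up, the work surface at z = 0. Lengths are in mm, angles in rad, forces in N, time in s.
With the tool pointing down it reaches from about 350 to 775 mm from the base axis. Payload 7.3 kg.
Tool frame: the origin (TCP) lies between the finger pads; the fingertips stand 8 mm ahead of it and the grasp point (between the pads) lies 11 mm behind it; y points along the fingers, z is the direction in which the jaws open and shut, and the axes are right-handed (so a half turn about y gives the same grasp; the last joint's range is limited). The gripper opens to 92 mm and grips with 3 to 60 N. Pads are 19 mm wide; open, the fingers measure 130 mm over their backs; the gripper's body (75 mm by 190 mm) begins 47 mm behind the grasp point.
Start: joints at [-0.146, 0.342, 1.524, -0, 1.275, -0.146], TCP at [525.018, 0.02, 234.741] pointing down, gripper open.
Joint ranges: [-2.53, 2.53], [-0.77, 2.02], [0.04, 2.7], [-1, 4.14], [0.28, 2.66], [-3.11, 3.11]. Speed limits (rad/s): [2.57, 2.57, 3.14, 3.14, 3.14, 3.14].

## Interface

Orientations are given as [roll, pitch, yaw] about the fixed x, y, z axes, in that order (R = Rz(yaw) Ry(pitch) Rx(roll)).
In Python, from plant import bot, vision, job gives the robot as it stands. The module is installed in compiled form; this text tells all that it offers.
- The arm moves only by the tool arm_command, never from a script. Its argument "deltas" is a list of rows, each a list of 4 numbers: the shift along the tool's x, y, z in m, then the turn about the tool's y in degrees. In form: [[x, y, z, twist], ...]. A call has 1 to 5 rows; each row shifts and turns the commanded pose from where the row before left it, along the tool's axes as they then stand; what a row does not reach is not made up. A row lasts 1/10 s, in which the tool goes at most 50 mm and 8.59 degrees, less where a joint would pass 70% of its speed; a pose out of reach is approached as far as the arm can. A call is refused whole if a number of a shift passes 0.05 or a number of a turn 8.59, either way. A call with a gripper value outside its range is refused whole. "claw" is the closure in counts, from 0 (fully open) to 255 (shut), set as the call begins (left out, the last holds). The fingers move at their own pace and stop on an object; the grip force is fixed at half the most. Time passes only in rows, so rows that do not move let the fingers close. It gives the time, the measured TCP pose, the force and the opening at its end, in the units of the state.
- bot.get_obs(): the state, without advancing time (a new reading comes with each control period).
- vision.capture(name): name is "scene" or "side" or "wrist"; returns a dict with "img" (480x640x3 uint8, red, green, blue), "camera_matrix" (3x3 intrinsics, pixels), "world_to_cam" (4x4, takes a point from world to camera coordinates); the wrist camera has in their place "mount" (4x4, takes a point from camera to tool coordinates, whose origin is the TCP and whose axes are the tool frame's). Camera axes: x right, y down, z forward; pixel columns grow to the right and rows downward; lengths in mm; the calibration is good to about 2 mm. A picture is of the moment at which its call begins: read the wrist's pose just before it. There is no depth.
- job.close_job(): hands the job in, once; it reports no verdict.
Trained networks look in a picture, given as the dict that the camera call returned (one of the last four; its "shot" number tells which), for a name from the list of things; names that differ only in an ending like _2 or _b are one class to them, and where a whole thing is asked for, a point or a joint stands for the part that bears it (a point fixed in the world has none). Each returns a list of dicts, best first, with "confidence" (0 to 1); they miss things now and then, are a little off and sometimes report something else, mostly with a low value. They report only what shows in the picture. A call takes as long as a camera call. They do not tell look-alikes from the thing itself.
- vision.find_in(picture, name): "xyz" ([x, y, z] in mm, in the coordinates of the camera as it stood for that picture, good to about 4 mm: the middle of the surface that is visible of it).
- vision.regions_of(picture, name): "mask" (480x640 bool, what is visible of it).
The state is a dict: "time": time; "joint_positions": joint angles; "dq": joint speeds; "tau": joint torques, N m; "tool_pos": TCP position; "tcp_rot": TCP orientation; "contact_force": force on the tool from outside, world axes, zero at the start; "moment": the same for the moment, N m; "grip_width": finger opening in mm.
Only numpy, scipy, OpenCV 4.12 (cv2) and the standard library are available. Lean on these libraries where they do the work, as an engineer would, in place of code of your own. Each camera call takes 0.05 s, during which the arm holds its last target. There are 200 camera calls.

## Working session

There is one attempt and no reset: what is moved stays moved. The work goes in short steps, Python scripts to look and compute and a tool call to move; the robot and the scene stay as the last step left them, time stands still between calls to the robot, and variables do not carry over. Pictures are saved under pics/ and viewed, about 12 in all and at most 16, crops included, and the job is handed in when it is done.

Besides the shell and the picture viewer there is one more tool, called after ">>>" as name(argument=value, ...), one argument or row to a line, values as JSON. arm_command: Moves the arm, as the interface text tells. Its arguments: {"type":"object","properties":{"deltas":{"type":"array","items":{"type":"array","items":{"type":"number"}}},"claw":{"type":"number"}},"required":["deltas"]}

```bash
ls; mkdir -p pics
cat > h.py <<'E'
import numpy as np, cv2
from plant import bot, vision, job
from scipy.spatial.transform import Rotation as R
def T():
    o=bot.get_obs(); M=np.eye(4); M[:3,:3]=R.from_euler('xyz',o['tcp_rot']).as_matrix(); M[:3,3]=o['tool_pos']; return M
def cap(n):
    t=T(); p=vision.capture(n)
    p['c2w']=t@p['mount'] if n=='wrist' else np.linalg.inv(p['world_to_cam']); return p
def w(p,x): return (p['c2w']@np.append(x,1))[:3]
def proj(p,X):
    c=np.linalg.inv(p['c2w'])@np.append(X,1); u=p['camera_matrix']@c[:3]; return u[:2]/u[2]
def ray(p,uv,z):
    d=p['c2w'][:3,:3]@np.linalg.inv(p['camera_matrix'])@np.array([uv[0],uv[1],1.]); o=p['c2w'][:3,3]
    return o+d*(z-o[2])/d[2]
def save(p,f,box=None,s=1):
    im=p['img'][:,:,::-1]
    if box: im=im[box[1]:box[3],box[0]:box[2]]
    cv2.imwrite('pics/'+f,cv2.resize(im,None,fx=s,fy=s,interpolation=cv2.INTER_CUBIC))
def show(p,names):
    for n in names:
        for d in vision.find_in(p,n): print(n,round(d['confidence'],2),w(p,d['xyz']).round(0),proj(p,w(p,d['xyz'])).round(0))
E
python3 - <<'E'
from h import *
print(bot.get_obs())
for n in ['scene','side']:
    p=cap(n); save(p,n+'0.png'); print(n,p['c2w'].round(2))
    show(p,['crank_grip','stage','handwheel','carriage','pointer','mark_load','mark_measure','ring0','ring1','ball0','foot0','mat','meter','driver','lens_mount'])
E
```

```text
pics
{'time': 0.0, 'joint_positions': array([-1.45964169e-01,  3.42735525e-01,  1.52503546e+00,  4.99109948e-06,
        1.27540432e+00, -1.45993639e-01]), 'dq': array([ 1.42843334e-03,  7.78048118e-05, -1.00499631e-03,  2.20801256e-03,
        1.08925659e-03, -3.49080460e-04]), 'tau': array([ 7.61924657e-04, -4.31245601e+01, -2.44219762e+01,  7.17750052e-02,
        5.59406646e-02, -1.04314388e-04]), 'tool_pos': array([5.24594785e+02, 1.02136815e-01, 2.34031879e+02]), 'tcp_rot': array([-1.57236145e+00,  2.34958837e-04, -1.57076850e+00]), 'contact_force': array([-0.43456215, -1.09406956,  0.13191542]), 'moment': array([0.05564774, 0.03664089, 0.04600823]), 'grip_width': 91.85323032108595}
scene [[ 3.60000e-01  7.20000e-01 -6.00000e-01  1.54476e+03]
 [ 9.30000e-01 -2.80000e-01  2.20000e-01 -2.15920e+02]
 [-0.00000e+00 -6.40000e-01 -7.70000e-01  1.33139e+03]
 [ 0.00000e+00  0.00000e+00  0.00000e+00  1.00000e+00]]
crank_grip 0.49 [561. -55.  41.] [254. 267.]
crank_grip 0.45 [ 512. -283.  113.] [161. 262.]
stage 0.89 [ 570. -120.   38.] [231. 277.]
stage 0.64 [560. -53.  43.] [254. 267.]
[... 1549 characters left out ...]
52. 328.]
ring0 0.8 [551. -63.  45.] [342. 300.]
ring0 0.72 [ 544. -152.   47.] [354. 327.]
ring1 0.8 [551. -63.  45.] [342. 300.]
ring1 0.72 [ 544. -152.   47.] [354. 327.]
ball0 0.78 [341. 558.  31.] [210. 184.]
ball0 0.67 [553. -63.  45.] [342. 299.]
ball0 0.56 [304. 265.  32.] [217. 242.]
ball0 0.55 [482. 267.  38.] [276. 226.]
foot0 0.75 [301. 266.  29.] [215. 243.]
foot0 0.6 [344. 563.  31.] [210. 182.]
foot0 0.59 [483. 269.  38.] [276. 226.]
foot0 0.35 [517. 233.   8.] [291. 238.]
foot0 0.33 [ 544. -150.   45.] [353. 327.]
mat 0.72 [516. 234.   5.] [291. 239.]
meter 0.8 [781. 101.  38.] [392. 239.]
meter 0.39 [ 542. -296.   81.] [383. 372.]
lens_mount 0.91 [731. -98.  50.] [412. 289.]
```

View pics/scene0.png

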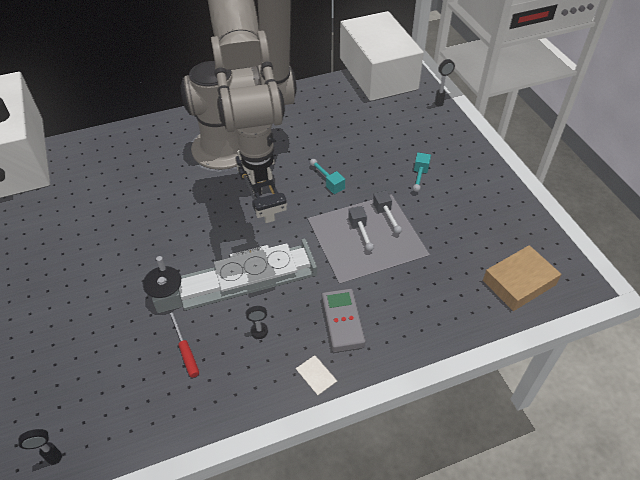

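View pics/side0.png

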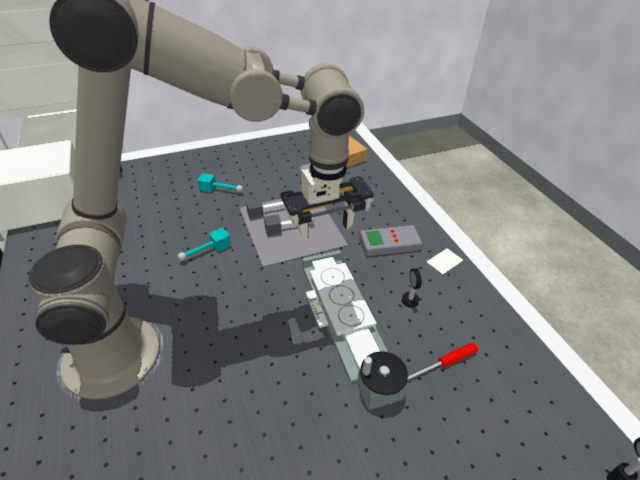

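The scene view shows two dark posts on the mat: feet at (357,215) and (381,203), balls at (369,247) and (398,231). Two turquoise look-alikes lie off the mat at (328,178) and (421,170), to be left alone. The handwheel is at (162,281) with its pin on the robot side. The side view agrees. I'll go for a closer wrist view of the stage.

>>> arm_command(
  deltas=[
    [0.04,-0.04,0,0],
    [0.04,-0.04,0,0],
    [0.04,-0.04,0,0],
    [0.04,0,0,0],
    [0,0,0,0],
  ],
  claw=100,
)

```text
time: 2.1
tool_pos: [525.0, -150.4, 341.4]
tcp_rot: [-1.569, -0.002, -1.576]
contact_force: [0.3, 1.2, -1.3]
grip_width: 57.5
```

Run:
```python
from h import *
o=bot.get_obs(); print(o['tool_pos'],o['grip_width'],o['time'])
p=cap('wrist'); save(p,'w1.png'); print(p['mount'].round(2))
show(p,['crank_grip','handwheel','stage','pointer','mark_load','mark_measure','ring0','ring1','ring2'])
```

```text
[ 525.01248013 -150.35849885  341.40159693] 57.52592599455395 2.1
[[-0.0000e+00  9.7000e-01  2.5000e-01 -6.5540e+01]
 [ 0.0000e+00 -2.5000e-01  9.7000e-01 -1.5048e+02]
 [ 1.0000e+00  0.0000e+00 -0.0000e+00 -1.1000e-01]
 [ 0.0000e+00  0.0000e+00  0.0000e+00  1.0000e+00]]
crank_grip 0.62 [ 504. -288.  127.] [296. 348.]
crank_grip 0.22 [544. -93.  44.] [335. 142.]
handwheel 0.65 [ 542. -316.   86.] [334. 351.]
stage 0.71 [541. -93.  47.] [332. 142.]
stage 0.19 [552. -44.  44.] [343.  94.]
pointer 0.71 [556. -49.  44.] [347.  99.]
mark_measure 0.67 [545. -94.  45.] [336. 143.]
ring0 0.72 [551. -52.  44.] [342. 102.]
ring1 0.72 [551. -52.  44.] [342. 102.]
ring2 0.72 [551. -52.  44.] [342. 102.]
```

View pics/w1.png

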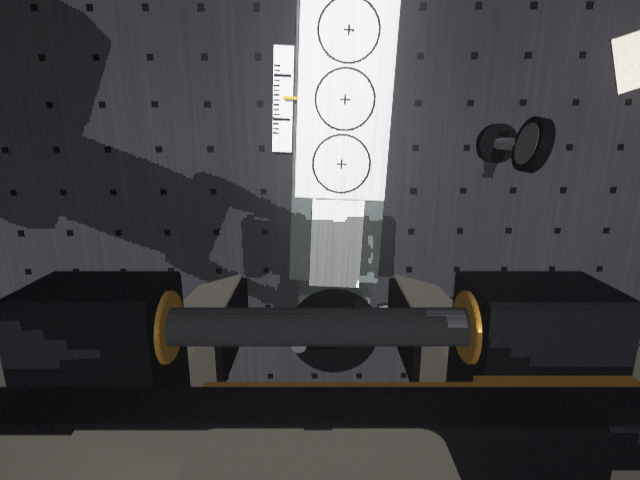

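The wrist view shows the rings at (349,30), (345,99) and (341,163). The scale is at x≈283, with long lines at rows ≈75 and ≈119 and the pointer at (285,98), so it reads about 36 mm. Next I'll look at the wheel.

>>> arm_command(
  deltas=[
    [0.05,0,0,0],
    [0.05,0,0,0],
    [0.05,0,0,0],
    [0.04,0,0,0],
    [0,0,0,0],
  ],
)

```text
time: 3.1
tool_pos: [524.0, -340.6, 339.1]
tcp_rot: [-1.573, -0.0, -1.576]
contact_force: [0.4, 0.1, -0.4]
grip_width: 56.0
```

Run:
```python
from h import *
o=bot.get_obs(); print(o['tool_pos'],o['tcp_rot'])
p=cap('wrist'); save(p,'w2.png'); np.save('w2.npy',p['c2w']); np.save('K.npy',p['camera_matrix'])
show(p,['crank_grip','handwheel'])
```

```text
[ 524.03931798 -340.64226479  339.0876224 ] [-1.57254294e+00 -3.82869595e-04 -1.57568473e+00]
crank_grip 0.58 [ 507. -283.  125.] [299. 145.]
handwheel 0.86 [ 542. -292.   84.] [337. 153.]
```

View pics/w2.png

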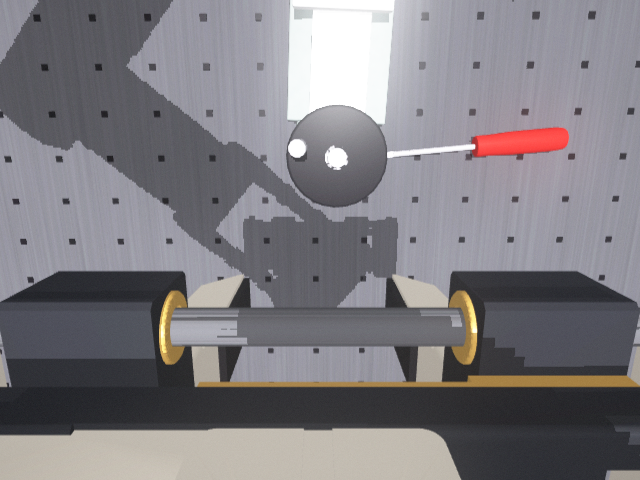

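```bash
cat >> h.py <<'E'
def rp(pos,rot,uv,z):
    M=np.eye(4); M[:3,:3]=R.from_euler('xyz',rot).as_matrix(); M[:3,3]=pos
    mt=np.array([[0,.97,.25,-65.54],[0,-.25,.97,-150.48],[1,0,0,-.11],[0,0,0,1.]])
    return ray(dict(c2w=M@mt,camera_matrix=np.load('K.npy')),uv,z)
E
python3 - <<'E'
from h import *
p=dict(c2w=np.load('w2.npy'),camera_matrix=np.load('K.npy'))
print('pin',ray(p,(297,148),126),'hub',ray(p,(336.5,156),80))
im=cv2.imread('pics/w1.png')
cv2.imwrite('pics/scale.png',cv2.resize(im[35:160,255:355],None,fx=5,fy=4.5,interpolation=cv2.INTER_CUBIC))
a=([525,-150.4,341.4],[-1.569,-.002,-1.576])
for uv in [(349,30),(345,99),(341,163)]: print('ring',rp(*a,uv,44))
for uv in [(283,75),(281,119),(287,98)]: print('scale',rp(*a,uv,24))
E
```

```text
pin [ 505.75581991 -285.74244779  126.        ] hub [ 541.97157652 -294.93456692   80.        ]
ring [557.54915629  14.27984495  44.        ]
ring [554.32639904 -50.95180275  44.        ]
ring [ 550.78525352 -116.3196848    44.        ]
scale [489.2659847  -24.79975084  24.        ]
scale [485.88999552 -69.88465356  24.        ]
scale [492.97173302 -48.10660339  24.        ]
```

View pics/scale.png

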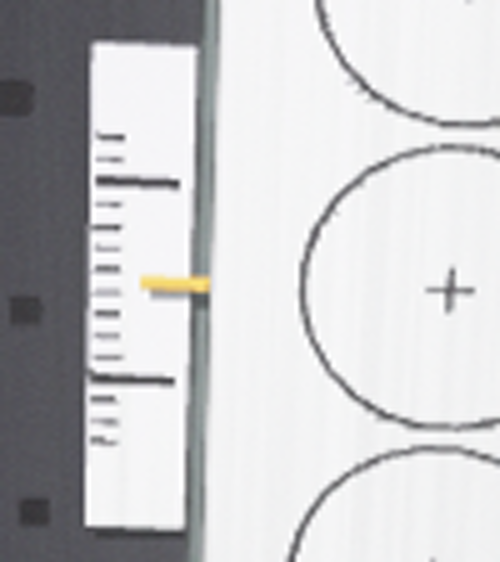

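The crop shows the 15 line at row 378, the 60 line at 182 and the pointer at 283, which gives 37.0 mm. The crank angle (168.7° in the stage frame) predicts 37.03 mm, so the two agree. Both target readings fall at stage crank angle 0. I need +551° counterclockwise.

>>> arm_command(
  deltas=[
    [-0.03,0.05,-0.018,0],
    [-0.025,0.05,0,0],
    [0,0.05,0,0],
    [0,0.04,0,0],
    [0,0,0,0],
  ],
  claw=157,
)

```text
time: 3.75
tool_pos: [508.0, -285.2, 160.5]
tcp_rot: [-1.579, 0.007, -1.568]
contact_force: [-1.1, 0.4, 0.9]
grip_width: 35.2
```

>>> arm_command(
  deltas=[
    [0,0,-0.002,0],
    [0,0.02,0,0],
    [0,0.02,0,0],
    [0,0.018,0,0],
    [0,0,0,0],
  ],
)

```text
time: 4.25
tool_pos: [508.7, -289.1, 108.1]
tcp_rot: [-1.57, -0.0, -1.57]
contact_force: [0.1, -0.9, 0.2]
grip_width: 35.3
```

Run:
```python
from h import *
p=cap('side'); save(p,'s2.png',(300,250,460,430),4)
```

```text
(no output)
```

View pics/s2.png

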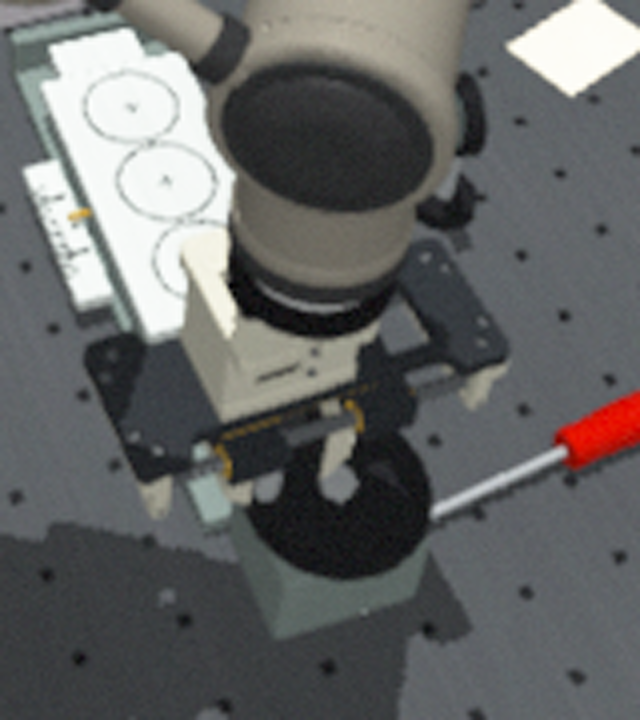

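The pin at (265,485) stands between the fingers. I'll trim the position, then close.

>>> arm_command(
  deltas=[
    [-0.003,0.003,-0.002,0],
    [0,0.003,0,0],
    [0,0,0,0],
  ],
)

```text
time: 4.6
tool_pos: [506.5, -286.2, 101.8]
tcp_rot: [-1.57, -0.001, -1.571]
contact_force: [0.8, -0.1, 0.2]
grip_width: 35.4
```

>>> arm_command(
  deltas=[
    [0,0,0,0],
    [0,0,0,0],
    [0,0,0,0],
    [0,0,0,0],
    [0,0,0,0],
  ],
  claw=255,
)

```text
time: 5.1
tool_pos: [505.9, -286.1, 101.2]
tcp_rot: [-1.571, 0.0, -1.571]
contact_force: [-2.7, 0.5, 3.0]
grip_width: 15.3
```

>>> arm_command(
  deltas=[
    [0,0,0,0],
    [0,0,0,0],
  ],
)

```text
time: 5.3
tool_pos: [506.0, -286.1, 101.2]
tcp_rot: [-1.571, 0.0, -1.571]
contact_force: [-4.6, 0.7, 3.7]
grip_width: 15.3
```

```bash
cat > crank.py <<'E'
import sys,numpy as np
# x y start: current pos, then step deg, n ; aims at vertices on circle from centre
def rows(cx,cy,r,a0,step,n,x,y):
    out=[]
    for k in range(1,n+1):
        a=np.radians(a0+step*k); X,Y=cx+r*np.cos(a),cy+r*np.sin(a)
        out.append([round(-(Y-y)/1000,4),0,round((X-x)/1000,4),0]); x,y=X,Y
    return out
E
python3 -c "
from crank import *
r=rows(542.5,-295,38,166,30,15,506,-286)
for i in range(0,15,5): print(r[i:i+5])"
```

```text
[[np.float64(0.0195), 0, np.float64(-0.0), 0], [np.float64(0.0169), 0, np.float64(0.0101), 0], [np.float64(0.0095), 0, np.float64(0.0172), 0], [np.float64(-0.0003), 0, np.float64(0.0197), 0], [np.float64(-0.0101), 0, np.float64(0.0169), 0]]
[[np.float64(-0.0172), 0, np.float64(0.0095), 0], [np.float64(-0.0197), 0, np.float64(-0.0003), 0], [np.float64(-0.0169), 0, np.float64(-0.0101), 0], [np.float64(-0.0095), 0, np.float64(-0.0172), 0], [np.float64(0.0003), 0, np.float64(-0.0197), 0]]
[[np.float64(0.0101), 0, np.float64(-0.0169), 0], [np.float64(0.0172), 0, np.float64(-0.0095), 0], [np.float64(0.0197), 0, np.float64(0.0003), 0], [np.float64(0.0169), 0, np.float64(0.0101), 0], [np.float64(0.0095), 0, np.float64(0.0172), 0]]
```

>>> arm_command(
  deltas=[
    [0.0195,0,0,0],
    [0.017,0,0.01,0],
    [0.0095,0,0.017,0],
    [0,0,0,0],
  ],
)

```text
time: 5.7
tool_pos: [535.2, -333.7, 101.3]
tcp_rot: [-1.567, -0.002, -1.571]
contact_force: [2.2, -2.3, 3.3]
grip_width: 15.5
```

>>> arm_command(
  deltas=[
    [0,0,0.0195,0],
    [-0.01,0,0.017,0],
    [-0.017,0,0.0095,0],
    [-0.0195,0,0,0],
    [0,0,0,0],
  ],
)

```text
time: 6.2
tool_pos: [578.2, -283.1, 101.2]
tcp_rot: [-1.573, 0.0, -1.568]
contact_force: [-4.4, 0.4, 3.5]
grip_width: 15.4
```

>>> arm_command(
  deltas=[
    [-0.017,0,-0.0105,0],
    [-0.0095,0,-0.017,0],
    [0,0,-0.02,0],
    [0.01,0,-0.017,0],
    [0,0,0,0],
  ],
)

```text
time: 6.7
tool_pos: [514.2, -270.0, 101.5]
tcp_rot: [-1.568, -0.002, -1.571]
contact_force: [1.8, -2.8, -0.6]
grip_width: 16.0
```

>>> arm_command(
  deltas=[
    [0.017,0,-0.0095,0],
    [0.0195,0,0,0],
    [0.017,0,0.01,0],
    [0.0095,0,0.017,0],
    [0,0,0,0],
  ],
)

```text
time: 7.2
tool_pos: [533.0, -336.1, 101.6]
tcp_rot: [-1.569, -0.006, -1.571]
contact_force: [-1.4, -12.6, 1.0]
grip_width: 15.4
```

Run:
```python
from h import *
o=bot.get_obs(); print(o['tool_pos'],o['contact_force'])
from scipy.optimize import least_squares
P=np.array([(506,-286.1),(535.2,-333.7),(578.2,-283.1),o['tool_pos'][:2]])
s=least_squares(lambda c:np.hypot(P[:,0]-c[0],P[:,1]-c[1])-38,[542,-295]); print(s.x,s.fun)
```

```text
[ 532.99532691 -336.10617089  101.57917725] [ -1.3751016  -12.58163163   1.01350248]
[ 542.56365216 -297.70072488] [ 0.35984198 -1.25532444  0.51143278  1.57942813]
```

>>> arm_command(
  deltas=[
    [-0.002,0,0.0195,0],
    [-0.01,0,0.017,0],
    [-0.017,0,0.0095,0],
    [-0.007,0,0.001,0],
    [0,0,0,0],
  ],
)

```text
time: 7.7
tool_pos: [580.1, -294.8, 101.5]
tcp_rot: [-1.57, 0.0, -1.569]
contact_force: [3.0, 2.3, 4.0]
grip_width: 15.0
```

>>> arm_command(
  deltas=[
    [0,0,0,0],
  ],
  claw=157,
)

```text
time: 7.8
tool_pos: [579.4, -295.5, 101.0]
tcp_rot: [-1.571, 0.0, -1.57]
contact_force: [-0.1, 0.0, 0.2]
grip_width: 19.7
```

>>> arm_command(
  deltas=[
    [0,0,0,0],
    [0,0,0,0],
    [0,-0.03,0,0],
    [0,-0.05,0,0],
    [0,-0.05,0,0],
  ],
)

```text
time: 8.3
tool_pos: [578.4, -296.1, 231.5]
tcp_rot: [-1.573, 0.002, -1.571]
contact_force: [0.7, -0.8, 0.1]
grip_width: 35.4
```

>>> arm_command(
  deltas=[
    [-0.02,-0.05,0,0],
    [-0.05,-0.05,-0.02,0],
    [-0.05,0,-0.02,0],
    [-0.02,0,-0.02,0],
    [0,0,0,0],
  ],
)

```text
time: 8.8
tool_pos: [525.2, -174.5, 312.5]
tcp_rot: [-1.571, 0.0, -1.569]
contact_force: [-0.0, -0.3, -0.5]
grip_width: 35.0
```

Run:
```python
from h import *
o=bot.get_obs(); print(o['tool_pos'],o['tcp_rot'])
p=cap('wrist'); save(p,'w3.png')
im=p['img'][:,:,::-1].copy()
u=proj(p,[487,-47,24]); print(u)
x,y=u.astype(int); c=im[max(0,y-60):y+60,max(0,x-50):x+110]
cv2.imwrite('pics/w3.png',np.hstack([cv2.resize(im,(400,300)),cv2.resize(c,(400,300),interpolation=cv2.INTER_CUBIC)]))
```

```text
[ 525.20457671 -174.50809683  312.53375329] [-1.57087641e+00  4.64131132e-04 -1.56855552e+00]
[280.1456129   71.52606257]
```

View pics/w3.png

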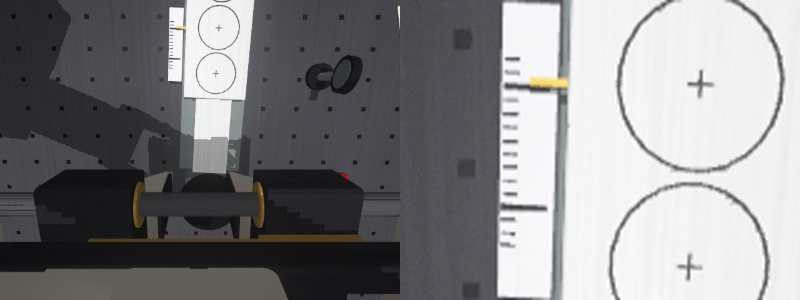

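>>> arm_command(
  deltas=[
    [-0.04,0,0,0],
    [-0.04,0,0,0],
    [0,0,0,0],
    [0,0,0,0],
  ],
)

```text
time: 9.25
tool_pos: [527.7, -97.5, 311.2]
tcp_rot: [-1.571, -0.001, -1.57]
contact_force: [-0.3, 0.2, 0.2]
grip_width: 35.3
```

Run:
```python
from h import *
o=bot.get_obs(); print(o['tool_pos'],o['tcp_rot'])
p=cap('wrist'); save(p,'w4f.png'); print(p['c2w'][:3,3])
u=proj(p,[489,-40,24]); x,y=u.astype(int); print(u)
c=p['img'][y-60:y+60,x-60:x+100,::-1]
cv2.imwrite('pics/w4.png',cv2.resize(c,(800,600),interpolation=cv2.INTER_CUBIC)); print(x-60,y-60)
np.save('w4.npy',p['c2w'])
```

```text
[527.67349497 -97.54940003 311.22407937] [-1.57101998e+00 -5.34420293e-04 -1.57005560e+00]
[527.55083378 -31.93201923 461.67184568]
[280.87645111 143.0662414 ]
220 83
```

View pics/w4.png

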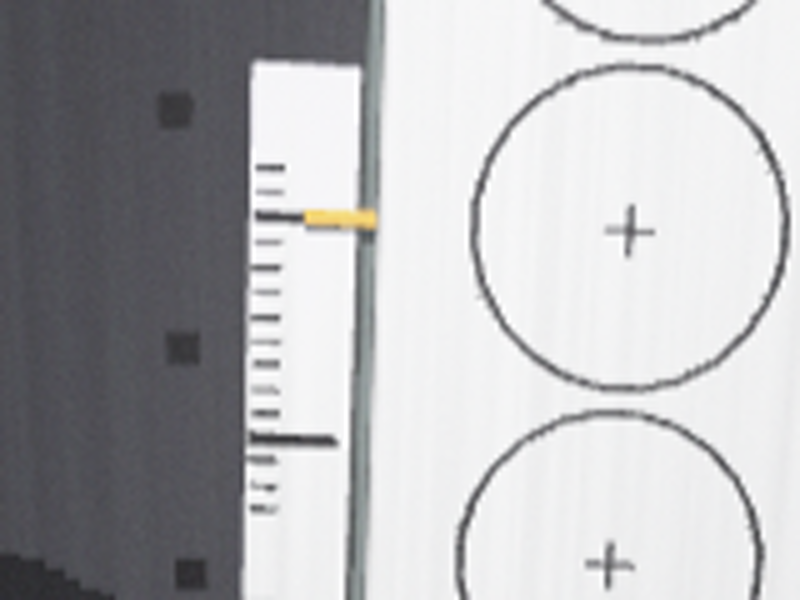

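The pointer is at the 60 mm line: pointer at row 217, line at row 216. The ring crosses here are at crop (630,231) and (609,565). Now to the mat.

>>> arm_command(
  deltas=[
    [-0.05,0,-0.01,0],
    [-0.05,0,-0.01,0],
    [-0.05,0,-0.01,0],
    [-0.05,0,0,0],
    [-0.05,0,0,0],
  ],
  claw=150,
)

```text
time: 9.8
tool_pos: [498.3, 150.3, 311.6]
tcp_rot: [-1.57, -0.0, -1.574]
contact_force: [1.3, 0.2, 0.4]
grip_width: 38.0
```

>>> arm_command(
  deltas=[
    [-0.03,0,0,0],
    [0,0,0,0],
    [0,0,0,0],
  ],
)

```text
time: 10.1
tool_pos: [498.4, 179.1, 311.0]
tcp_rot: [-1.571, -0.001, -1.571]
contact_force: [-0.5, -0.3, 0.4]
grip_width: 38.0
```

Run:
```python
from h import *
q=dict(c2w=np.load('w4.npy'),camera_matrix=np.load('K.npy'))
print('rings',ray(q,(346,129.2),44),ray(q,(341.8,196),44))
o=bot.get_obs(); print(o['tool_pos'],o['tcp_rot'])
p=cap('wrist'); save(p,'w5.png'); np.save('w5.npy',p['c2w'])
show(p,['ball0','foot0','mat'])
```

```text
rings [555.13775795 -26.28720168  44.        ] [552.02193142 -92.34905889  44.        ]
[498.3832673  179.13290471 311.03040958] [-1.57129555e+00 -9.58809322e-04 -1.57092718e+00]
ball0 0.91 [310. 271.  48.] [123. 107.]
ball0 0.85 [488. 282.  46.] [308.  94.]
ball0 0.71 [444. 359.  30.] [261.  11.]
foot0 0.77 [486. 280.  48.] [305.  97.]
foot0 0.68 [304. 272.  41.] [120. 107.]
foot0 0.63 [451. 361.  29.] [268.   9.]
mat 0.74 [541. 268.   6.] [358. 113.]
mat 0.22 [772. 121.  30.] [568. 252.]
```

View pics/w5.png

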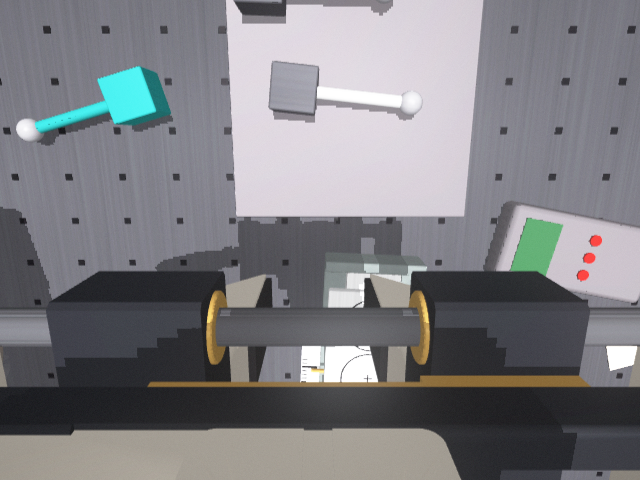

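The clear post on the mat has its dark foot at (296,89) and ball at (411,102). The second dark post is at the top edge, foot (262,2) and ball (384,0). The turquoise look-alike at (30..165,100) is off the mat and will be left alone.

Run:
```python
from h import *
q=dict(c2w=np.load('w5.npy'),camera_matrix=np.load('K.npy'))
A=ray(q,(411,102),25); s=ray(q,(321,93),25); B=ray(q,(384,0),25); print(A,s,B, np.degrees(np.arctan2(*(A-s)[[1,0]])))
print(np.linalg.norm(A-s),bot.get_obs()['joint_positions'])
```

```text
[592.40212799 277.0924434   25.        ] [501.29024125 285.72226574  25.        ] [561.37509202 369.86563215  25.        ] -5.410728536404329
91.51966858557459 [ 1.99143902e-01  3.02209245e-01  1.36972820e+00 -3.22072412e-04
  1.46969927e+00  2.01651771e-01]
```

>>> arm_command(
  deltas=[
    [0,0,0,-8.5],
    [0,0,0,-8.5],
    [0,0,0,-8.5],
    [0,0,0,-8.5],
    [0,0,0,-8.5],
  ],
)

```text
time: 10.8
tool_pos: [498.0, 178.7, 311.7]
tcp_rot: [-1.571, -0.0, -0.825]
contact_force: [-0.5, 0.1, -0.4]
grip_width: 37.4
```

>>> arm_command(
  deltas=[
    [0,0,0,-8.5],
    [0,0,0,-8.5],
    [0,0,0,-8.5],
    [0,0,0,-8.5],
    [0,0,0,-8.5],
  ],
)

```text
time: 11.3
tool_pos: [498.0, 178.8, 311.7]
tcp_rot: [-1.571, -0.0, -0.083]
contact_force: [0.2, -0.4, -1.0]
grip_width: 37.6
```

>>> arm_command(
  deltas=[
    [0.043,0.03,0.05,0],
    [0.043,0.03,0.05,0],
    [0,0.05,0.006,0],
    [0,0.05,0,0],
    [0,0.05,0,0],
  ],
)

```text
time: 11.8
tool_pos: [563.8, 248.6, 118.7]
tcp_rot: [-1.571, -0.001, -0.088]
contact_force: [1.1, -0.2, -0.3]
grip_width: 37.5
```

>>> arm_command(
  deltas=[
    [0,0.02,0,0],
    [0,0,0,0],
    [0,0,0,0],
  ],
)

```text
time: 12.1
tool_pos: [564.3, 248.8, 101.4]
tcp_rot: [-1.57, -0.001, -0.088]
contact_force: [-0.1, 0.9, 0.6]
grip_width: 37.8
```

>>> arm_command(
  deltas=[
    [0.0125,0,0.0155,0],
    [0.0125,0,0.0155,0],
    [0,0.02,0,0],
    [0,0.02,0,0],
    [0,0,0,0],
  ],
)

```text
time: 12.6
tool_pos: [590.8, 277.7, 60.4]
tcp_rot: [-1.571, 0.001, -0.088]
contact_force: [-0.0, -0.3, -0.3]
grip_width: 37.5
```

Run:
```python
from h import *
o=bot.get_obs(); print(o['tool_pos'],o['tcp_rot'])
p=cap('side'); a=p['img'][190:290,240:370,::-1]
q=cap('scene'); b=q['img'][180:280,310:440,::-1]
print(proj(q,[592.4,277.1,25]),proj(p,[592.4,277.1,25]))
cv2.imwrite('pics/g1.png',np.hstack([cv2.resize(a,(400,308),interpolation=cv2.INTER_CUBIC),cv2.resize(b,(400,308),interpolation=cv2.INTER_CUBIC)]))
```

```text
[590.82206037 277.74661248  60.41296063] [-1.57125113e+00  7.92876124e-04 -8.76923197e-02]
[369.35134209 245.46249985] [309.7743622  219.44509301]
```

View pics/g1.png

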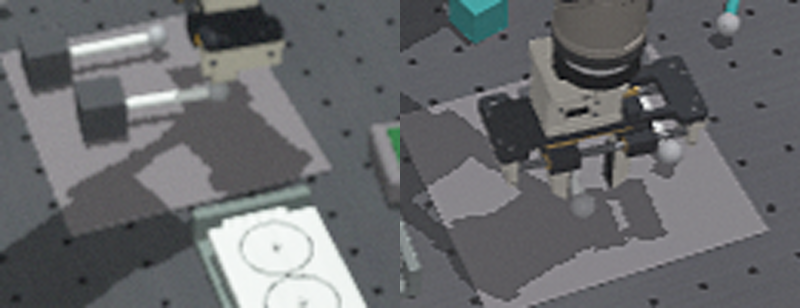

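The ball appears at (217,90) in the side crop and (183,204) in the scene crop, as projected. The fingers straddle it. Descend.

>>> arm_command(
  deltas=[
    [0.0015,0.02,0,0],
    [0,0.015,0,0],
    [0,0.011,0,0],
    [0,0,0,0],
  ],
)

```text
time: 13.1
tool_pos: [591.6, 277.7, 13.3]
tcp_rot: [-1.572, 0.002, -0.087]
contact_force: [0.3, -1.0, 0.6]
grip_width: 37.9
```

>>> arm_command(
  deltas=[
    [0,0,0,0],
    [0,0,0,0],
    [0,0,0,0],
    [0,0,0,0],
    [0,0,0,0],
  ],
  claw=255,
)

```text
time: 13.6
tool_pos: [593.1, 278.2, 15.1]
tcp_rot: [-1.57, -0.002, -0.087]
contact_force: [0.9, -0.1, 1.7]
grip_width: 22.0
```

>>> arm_command(
  deltas=[
    [0,0,0,0],
    [0,-0.01,0,0],
    [0,-0.01,0,0],
    [0,-0.01,0,0],
    [0,0,0,0],
  ],
)

```text
time: 14.1
tool_pos: [593.3, 278.4, 46.5]
tcp_rot: [-1.57, -0.003, -0.087]
contact_force: [1.6, 0.3, -0.3]
grip_width: 22.1
```

>>> arm_command(
  deltas=[
    [0,-0.02,0,0],
    [0,-0.025,0,0],
    [0,-0.025,0,0],
    [0,-0.025,0,0],
    [0,0,0,0],
  ],
)

```text
time: 14.6
tool_pos: [594.4, 278.7, 143.0]
tcp_rot: [-1.568, -0.007, -0.087]
contact_force: [2.0, -0.0, -5.1]
grip_width: 22.0
```

>>> arm_command(
  deltas=[
    [0,-0.025,0,0],
    [0,-0.025,0,0],
    [0,-0.025,0,0],
    [0,-0.025,0,0],
    [0,0,0,0],
  ],
)

```text
time: 15.1
tool_pos: [593.7, 278.5, 241.6]
tcp_rot: [-1.569, -0.005, -0.087]
contact_force: [1.5, 0.6, -4.1]
grip_width: 22.2
```

Run:
```python
from h import *
o=bot.get_obs(); print(o['tool_pos'],o['contact_force'],o['moment'])
p=cap('side'); save(p,'g2.png',(220,100,400,260),4)
show(p,['ball0','foot0'])
```

```text
[593.72093623 278.47977471 241.57406119] [ 1.47983468  0.55829551 -4.11481517] [ 0.11515571 -0.15466835  0.04234185]
ball0 0.88 [605. 261. 158.] [316. 186.]
ball0 0.8 [458. 379.  35.] [258. 206.]
ball0 0.79 [305. 264.  30.] [217. 243.]
ball0 0.63 [ 547. -144.   44.] [354. 325.]
ball0 0.62 [341. 557.  29.] [210. 184.]
foot0 0.98 [302. 265.  33.] [216. 242.]
foot0 0.95 [604. 267. 155.] [315. 186.]
foot0 0.66 [457. 374.  36.] [258. 207.]
foot0 0.57 [344. 558.  28.] [211. 184.]
```

View pics/g2.png

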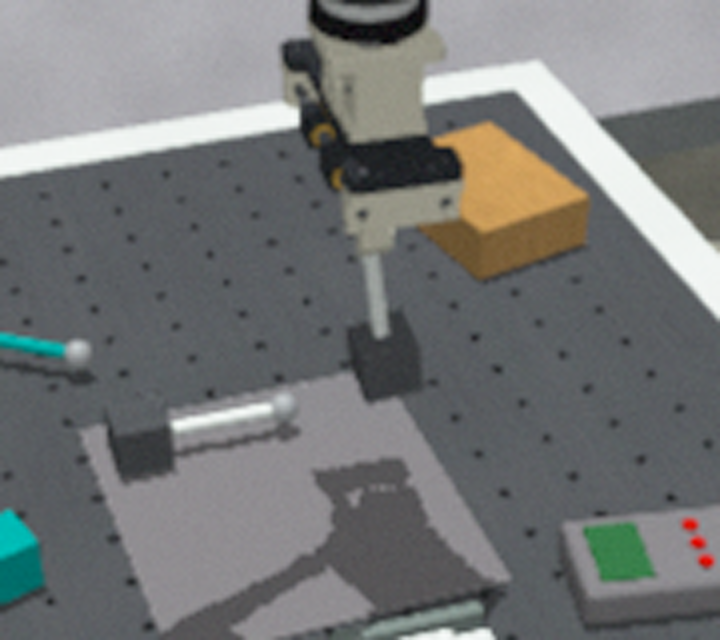

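The post hangs foot down and nearly upright: foot at (385,355), second post still lying at (200,430). I'll carry it to the middle ring.

>>> arm_command(
  deltas=[
    [0,0,-0.015,0],
    [-0.003,0,-0.03,0],
    [-0.003,0,-0.03,0],
    [-0.003,0,-0.03,0],
    [-0.003,0,-0.03,0],
  ],
)

```text
time: 15.75
tool_pos: [567.4, 142.4, 237.9]
tcp_rot: [-1.572, 0.003, -0.087]
contact_force: [0.4, 0.1, -4.7]
grip_width: 21.9
```

>>> arm_command(
  deltas=[
    [0,0,-0.03,0],
    [0,0,-0.03,0],
    [0,0,-0.03,0],
    [0,0,-0.03,0],
    [0,0,-0.03,0],
  ],
)

```text
time: 16.25
tool_pos: [554.3, -6.8, 238.1]
tcp_rot: [-1.571, 0.002, -0.088]
contact_force: [0.4, 0.3, -4.7]
grip_width: 22.0
```

>>> arm_command(
  deltas=[
    [0,0,-0.015,0],
    [0,0,0,0],
    [0,0,0,0],
  ],
)

```text
time: 16.55
tool_pos: [554.0, -19.5, 238.9]
tcp_rot: [-1.57, 0.001, -0.088]
contact_force: [0.6, 0.3, -3.9]
grip_width: 22.4
```

>>> arm_command(
  deltas=[
    [0.002,0.015,-0.0075,0],
    [0,0.02,0,0],
    [0,0.015,0,0],
    [0,0.006,0,0],
    [0,0,0,0],
  ],
)

```text
time: 17.05
tool_pos: [555.2, -26.3, 182.7]
tcp_rot: [-1.57, 0.002, -0.086]
contact_force: [-0.7, 0.1, -3.4]
grip_width: 22.2
```

Run:
```python
from h import *
o=bot.get_obs(); print(o['tool_pos'],o['contact_force'])
p=cap('side'); a=p['img'][200:350,280:430,::-1]
q=cap('scene'); b=q['img'][170:320,190:340,::-1]
cv2.imwrite('pics/g3.png',np.hstack([cv2.resize(a,(400,400),interpolation=cv2.INTER_CUBIC),cv2.resize(b,(400,400),interpolation=cv2.INTER_CUBIC)]))
for c,ox,oy in((p,280,200),(q,190,170)):
    print([((proj(c,[555.2,-27,z])-[ox,oy])*400/150).round() for z in (44,49,94,184)])
```

```text
[555.19326724 -26.27498052 182.65351531] [-0.65066461  0.08094188 -3.43946648]
[array([153., 238.]), array([154., 234.]), array([156., 202.]), array([161., 132.])]
[array([194., 246.]), array([193., 243.]), array([190., 215.]), array([181., 157.])]
```

View pics/g3.png

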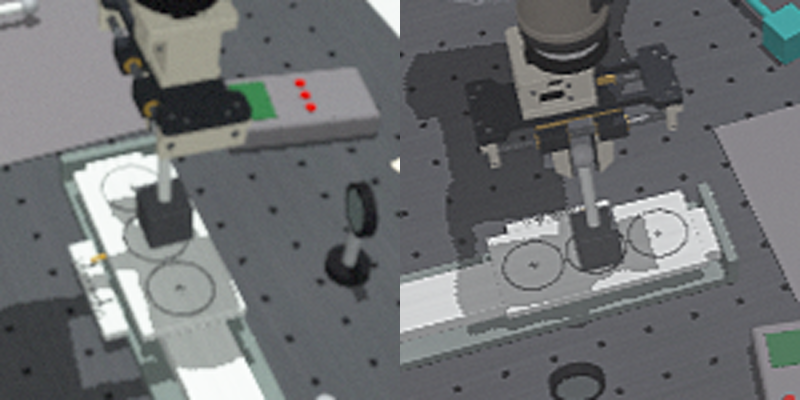

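The post hangs over the middle ring, stem at side crop (166,195), tilted about 4°. I'll lower it gently, then let the foot level itself.

>>> arm_command(
  deltas=[
    [0,0.004,0,0],
    [0,0.003,0,0],
    [0,0.002,0,0],
    [0,0,0,0],
  ],
)

```text
time: 17.55
tool_pos: [557.5, -27.5, 176.8]
tcp_rot: [-1.571, -0.006, -0.087]
contact_force: [0.5, 1.7, 5.9]
grip_width: 22.4
```

>>> arm_command(
  deltas=[
    [0,0.002,0,0],
    [0,0,0,0],
  ],
  claw=193,
)

```text
time: 17.75
tool_pos: [558.8, -27.6, 176.5]
tcp_rot: [-1.571, -0.01, -0.087]
contact_force: [1.2, 2.4, 13.4]
grip_width: 22.1
```

>>> arm_command(
  deltas=[
    [0,0,0,0],
    [0,0,0,0],
  ],
  claw=190,
)

```text
time: 17.95
tool_pos: [558.0, -27.5, 175.6]
tcp_rot: [-1.571, -0.008, -0.087]
contact_force: [1.8, 0.2, 7.2]
grip_width: 23.1
```

>>> arm_command(
  deltas=[
    [0,0,0,0],
    [0,0,0,0],
    [0,0,0,0],
    [0,0,0,0],
    [0,0,0,0],
  ],
  claw=160,
)

```text
time: 18.45
tool_pos: [555.6, -27.4, 172.3]
tcp_rot: [-1.571, 0.0, -0.087]
contact_force: [-0.1, -0.1, 0.1]
grip_width: 34.0
```

>>> arm_command(
  deltas=[
    [0,-0.02,0,0],
    [0,-0.04,0,0],
    [0,-0.05,0,0],
    [0,-0.03,0,0],
    [0,0,0,0],
  ],
)

```text
time: 18.95
tool_pos: [557.4, -27.7, 317.5]
tcp_rot: [-1.572, -0.009, -0.087]
contact_force: [0.1, -0.5, 0.0]
grip_width: 34.4
```

>>> arm_command(
  deltas=[
    [-0.05,0,0.05,0],
    [-0.05,0,0.05,0],
    [0,0,0.05,0],
    [0,0,0.05,0],
    [0,0,0,0],
  ],
)

```text
time: 19.45
tool_pos: [499.1, 154.0, 311.3]
tcp_rot: [-1.569, 0.002, -0.081]
contact_force: [-0.2, 0.1, -0.4]
grip_width: 34.0
```

Run:
```python
from h import *
o=bot.get_obs(); print(o['tool_pos'],o['tcp_rot'],o['time'])
p=cap('wrist'); save(p,'w6.png'); np.save('w6.npy',p['c2w'])
s=cap('side'); a=s['img'][200:350,280:430,::-1]
cv2.imwrite('pics/g4.png',np.hstack([cv2.resize(a,(400,400),interpolation=cv2.INTER_CUBIC),cv2.resize(p['img'][:,:,::-1],(400,400))]))
for c,ox,oy in((s,280,200),):
    print([((proj(c,[555.2,-27,z])-[ox,oy])*400/150).round() for z in (44,49,94,184)])
show(s,['ball0','foot0'])
```

```text
[499.13017839 153.96930471 311.33136049] [-1.56911597  0.00167327 -0.08121303] 19.45
[array([153., 238.]), array([154., 234.]), array([156., 202.]), array([161., 132.])]
ball0 0.94 [564. -35.  93.] [343. 277.]
ball0 0.77 [458. 377.  37.] [258. 207.]
ball0 0.56 [340. 558.  29.] [210. 184.]
ball0 0.27 [543. -61.  44.] [338. 300.]
foot0 0.88 [461. 379.  33.] [259. 207.]
foot0 0.84 [303. 266.  30.] [216. 242.]
foot0 0.83 [565. -32.  91.] [343. 277.]
foot0 0.69 [342. 561.  29.] [210. 183.]
```

View pics/g4.png

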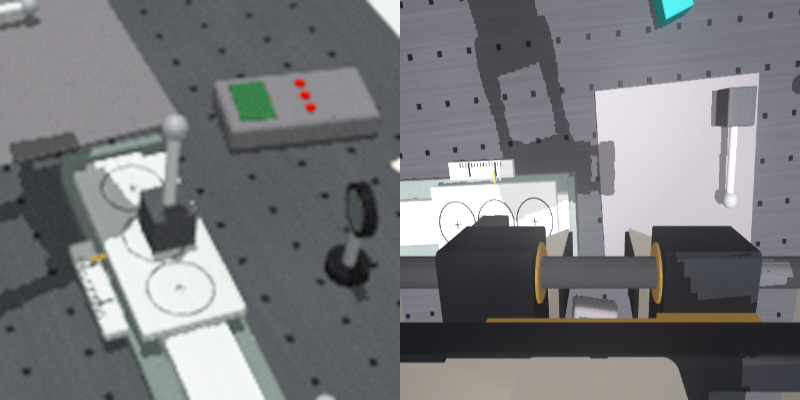

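The post is standing: ball at (174,127) in the side crop, foot at (167,220), ring centre near (155,237). It looks a little off in +x, so I'll measure it numerically before going on.

Run:
```python
from h import *
s=cap('side'); q=cap('scene')
P=[]
for n,c in(('side',s),('scene',q)):
    u=proj(c,[560,-29,184]).astype(int); g=c['img'][u[1]-14:u[1]+15,u[0]-14:u[0]+15,::-1]
    g5=cv2.resize(g,None,fx=13.8,fy=13.8,interpolation=cv2.INTER_CUBIC)
    P.append(g5); print(n,u, 'px per 10mm x/y', (proj(c,[570,-29,184])-proj(c,[560,-29,184])).round(1),(proj(c,[560,-19,184])-proj(c,[560,-29,184])).round(1))
    print(cv2.HoughCircles(cv2.cvtColor(cv2.resize(g,None,fx=8,fy=8,interpolation=cv2.INTER_CUBIC),cv2.COLOR_BGR2GRAY),cv2.HOUGH_GRADIENT,1,20,param1=120,param2=12,minRadius=20,maxRadius=60))
    for m in vision.regions_of(c,'ball0')[:3]:
        ys,xs=np.nonzero(m['mask']); print(m['confidence'],xs.mean(),ys.mean(),ys.min(),ys.max(),xs.min(),xs.max())
    # ring crosses expected
    print([proj(c,r).round(1) for r in ([552,-93,44],[555.2,-27,44],[558.6,39,44])])
cv2.imwrite('pics/b.png',np.hstack(P))
```

```text
side [342 249] px per 10mm x/y [ 3.9 -1. ] [-1.7 -2.8]
[[[ 99.5 209.5  33. ]
  [ 23.5 200.5  24.6]]]
0.85 210.8624535315985 242.83828996282529 228 260 178 230
0.81 213.26221079691516 182.8483290488432 173 190 198 242
0.72 262.2005141388175 206.76606683804627 199 218 247 293
[array([346.8, 308.7]), array([337.5, 289.1]), array([329. , 271.1])]
scene [257 230] px per 10mm x/y [1.1 2.8] [ 3.7 -1.1]
None
0.91 330.64653243847874 178.64429530201343 159 193 310 344
0.77 262.81544256120526 254.75894538606403 229 272 254 274
0.61 420.4918032786885 167.8087431693989 153 191 413 430
[array([239.1, 268.2]), array([262.7, 262.2]), array([285.9, 256.3])]
```

View pics/b.png

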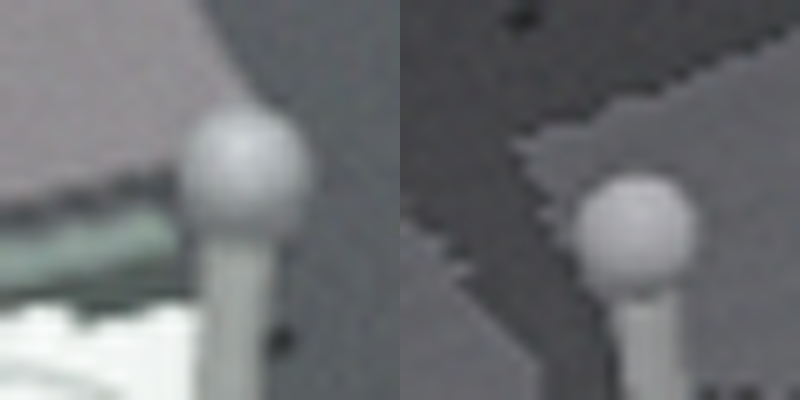

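Run:
```python
from h import *
s=cap('side'); q=cap('scene')
print(ray(s,(345.2-.6,246.9+.6),184), ray(q,(259.7,232.6),184))
# foot via mask of scene: bottom corners; dark pixels segment
for n,c in(('side',s),('scene',q)):
    g=c['img'].mean(2)
    u=proj(c,[557,-28,66]).astype(int)
    m=np.zeros_like(g,bool); m[u[1]-14:u[1]+15,u[0]-14:u[0]+15]=True
    m&=(g<90); k,l,st,ce=cv2.connectedComponentsWithStats(m.astype(np.uint8)); i=1+st[1:,4].argmax()
    print(n,ce[i],st[i],'exp centroid for 555.2,-27:',proj(c,[555.2,-27,66.5]),ray(c,ce[i],66.5))
```

```text
[567.00579273 -24.32391315 184.        ] [568.98917324 -26.66187514 184.        ]
side [342.48958333 284.59027778] [332 272  21  23 288] exp centroid for 555.2,-27: [337.96563036 283.21185079] [564.05610379 -35.15081764  66.5       ]
scene [265.10810811 266.56081081] [256 261  18  11 148] exp centroid for 555.2,-27: [261.9539153  257.10395425] [589.11618921 -28.54145518  66.5       ]
```

The ball is at about (568,-25), roughly 13 mm off the ring in +x: the post leaned in the grip and slid on landing. I'll regrasp it upright and shift it.

>>> arm_command(
  deltas=[
    [0.04,0,-0.04,0],
    [0.04,0,-0.045,0],
    [0.003,0,-0.045,0],
    [0,0,-0.043,0],
    [0,0,0,0],
  ],
  claw=135,
)

```text
time: 20.45
tool_pos: [557.1, -22.8, 312.1]
tcp_rot: [-1.573, 0.001, -0.094]
contact_force: [0.0, 1.0, -0.2]
grip_width: 43.3
```

>>> arm_command(
  deltas=[
    [0,0,0,0],
    [0,0,0,0],
  ],
)

```text
time: 20.65
tool_pos: [557.4, -16.9, 312.7]
tcp_rot: [-1.57, -0.0, -0.087]
contact_force: [0.1, -0.1, -0.0]
grip_width: 43.3
```

>>> arm_command(
  deltas=[
    [0.0115,0.02,-0.0075,0],
    [0,0.03,0,0],
    [0,0.03,0,0],
    [0,0,0,0],
  ],
)

```text
time: 21.05
tool_pos: [566.1, -24.1, 228.7]
tcp_rot: [-1.57, 0.008, -0.085]
contact_force: [-0.0, 0.5, 0.1]
grip_width: 42.9
```

>>> arm_command(
  deltas=[
    [0.002,0.02,-0.001,0],
    [0,0.02,0,0],
    [0,0.014,0,0],
    [0,0,0,0],
  ],
)

```text
time: 21.45
tool_pos: [569.8, -26.1, 178.3]
tcp_rot: [-1.571, 0.002, -0.086]
contact_force: [-0.6, -1.0, 0.3]
grip_width: 43.0
```

>>> arm_command(
  deltas=[
    [0,0,0,0],
    [0,0,0,0],
    [0,0,0,0],
    [0,0,0,0],
    [0,0,0,0],
  ],
  claw=255,
)

```text
time: 21.95
tool_pos: [570.8, -27.0, 179.8]
tcp_rot: [-1.571, -0.003, -0.087]
contact_force: [-0.4, 1.1, 6.6]
grip_width: 22.2
```

>>> arm_command(
  deltas=[
    [0,0,0,0],
    [0,0,0,0],
    [0,0,0,0],
  ],
  claw=160,
)

```text
time: 22.25
tool_pos: [569.9, -27.2, 178.2]
tcp_rot: [-1.571, 0.001, -0.087]
contact_force: [0.2, 0.6, 1.2]
grip_width: 33.7
```

>>> arm_command(
  deltas=[
    [-0.002,0.003,0,0],
    [0,0,0,0],
    [0,0,0,0],
  ],
)

```text
time: 22.55
tool_pos: [567.9, -27.0, 175.2]
tcp_rot: [-1.571, 0.0, -0.087]
contact_force: [-0.3, -0.1, -0.4]
grip_width: 34.1
```

>>> arm_command(
  deltas=[
    [0,0.002,0,0],
    [0,0,0,0],
  ],
)

```text
time: 22.75
tool_pos: [568.0, -27.0, 173.2]
tcp_rot: [-1.571, 0.0, -0.087]
contact_force: [0.2, -0.6, 0.2]
grip_width: 34.2
```

>>> arm_command(
  deltas=[
    [0,0,0,0],
    [0,0,0,0],
    [0,0,0,0],
    [0,0,0,0],
    [0,0,0,0],
  ],
  claw=255,
)

```text
time: 23.25
tool_pos: [568.1, -26.9, 173.6]
tcp_rot: [-1.571, -0.0, -0.087]
contact_force: [1.1, -0.1, 0.3]
grip_width: 22.1
```

>>> arm_command(
  deltas=[
    [0,0,0,0],
    [0,-0.005,0,0],
    [0,-0.005,0,0],
    [0,0,0,0],
  ],
)

```text
time: 23.65
tool_pos: [568.3, -27.1, 184.1]
tcp_rot: [-1.571, -0.001, -0.087]
contact_force: [0.4, 0.4, -5.4]
grip_width: 22.5
```

>>> arm_command(
  deltas=[
    [-0.004,0,0,0],
    [-0.005,0,-0.001,0],
    [-0.004,0,0,0],
    [0,0,0,0],
    [0,0,0,0],
  ],
)

```text
time: 24.15
tool_pos: [555.0, -26.8, 183.6]
tcp_rot: [-1.571, -0.0, -0.087]
contact_force: [0.2, 0.4, -4.2]
grip_width: 22.0
```

>>> arm_command(
  deltas=[
    [0,0.003,0,0],
    [0,0.003,0,0],
    [0,0.003,0,0],
    [0,0.001,0,0],
    [0,0,0,0],
  ],
)

```text
time: 24.65
tool_pos: [555.3, -26.8, 173.7]
tcp_rot: [-1.571, -0.001, -0.087]
contact_force: [-0.8, 1.1, -1.1]
grip_width: 22.2
```

>>> arm_command(
  deltas=[
    [0,0.001,0,0],
    [0,0,0,0],
    [0,0,0,0],
  ],
  claw=190,
)

```text
time: 24.95
tool_pos: [555.6, -26.8, 173.5]
tcp_rot: [-1.571, -0.002, -0.087]
contact_force: [-1.0, 1.0, 5.1]
grip_width: 23.4
```

>>> arm_command(
  deltas=[
    [0,0,0,0],
    [0,0,0,0],
    [0,0,0,0],
    [0,-0.03,0,0],
    [0,-0.04,0,0],
  ],
  claw=150,
)

```text
time: 25.45
tool_pos: [553.9, -26.7, 241.1]
tcp_rot: [-1.57, 0.005, -0.087]
contact_force: [0.1, -0.1, 0.1]
grip_width: 37.5
```

>>> arm_command(
  deltas=[
    [0,-0.05,0,0],
    [0,-0.03,0,0],
    [-0.04,0,0.045,0],
    [-0.04,0,0.045,0],
    [0,0,0.045,0],
  ],
)

```text
time: 25.95
tool_pos: [496.0, 98.8, 322.9]
tcp_rot: [-1.571, 0.001, -0.089]
contact_force: [1.1, 0.0, 0.2]
grip_width: 37.6
```

>>> arm_command(
  deltas=[
    [0,0,0.045,0],
    [0,0,0.045,0],
    [0,0,0.045,0],
    [0,0,0,0],
    [0,0,0,0],
  ],
)

```text
time: 26.45
tool_pos: [510.9, 233.5, 321.9]
tcp_rot: [-1.572, 0.001, -0.085]
contact_force: [0.0, -0.8, -0.1]
grip_width: 37.9
```

Run:
```python
from h import *
q=dict(c2w=np.load('w6.npy'),camera_matrix=np.load('K.npy'))
print('w6 B ball',ray(q,(528,240),25),'foot far',ray(q,(534,127),25))
s=cap('side'); 
def ball(c,X):
    u=proj(c,X).round().astype(int); g=cv2.cvtColor(c['img'][u[1]-14:u[1]+15,u[0]-14:u[0]+15],cv2.COLOR_RGB2GRAY)
    g=cv2.resize(g,None,fx=8,fy=8,interpolation=cv2.INTER_CUBIC)
    h=cv2.HoughCircles(g,cv2.HOUGH_GRADIENT_ALT,1.5,20,param1=100,param2=.5,minRadius=22,maxRadius=60)
    return [] if h is None else [ray(c,(x/8+u[0]-14.4,y/8+u[1]-14.4),X[2]).round(1) for x,y,r in h[0]]
print('side',ball(s,[555.2,-27,184])); sc=cap('scene'); print('scene',ball(sc,[555.2,-27,184]))
cv2.imwrite('pics/side6.png',s['img'][:,:,::-1])
o=bot.get_obs(); print(o['tool_pos'],o['tcp_rot'])
p=cap('wrist'); save(p,'w7.png'); np.save('w7.npy',p['c2w'])
show(p,['ball0','foot0'])
g=cv2.cvtColor(p['img'],cv2.COLOR_RGB2GRAY)
h=cv2.HoughCircles(g,cv2.HOUGH_GRADIENT_ALT,1.5,20,param1=150,param2=.7,minRadius=8,maxRadius=20)
for x,y,r in ([] if h is None else h[0]): print((x,y,r),ray(p,(x,y),25))
```

```text
w6 B ball [562.86566489 381.4233263   25.        ] foot far [442.59040583 382.3603657   25.        ]
side []
scene [array([550.7, -26.6, 184. ])]
[511.10312305 231.89528609 322.32887364] [-1.57147195e+00  2.20144442e-04 -8.79106166e-02]
ball0 0.93 [548. -20.  91.] [ 65. 267.]
ball0 0.88 [456. 377.  48.] [457. 134.]
ball0 0.85 [394. 533.  31.] [608.  56.]
ball0 0.83 [333. 279.  48.] [352.   8.]
foot0 0.97 [547. -20.  87.] [ 66. 265.]
foot0 0.82 [458. 379.  43.] [457. 135.]
foot0 0.71 [328. 277.  44.] [349.   4.]
foot0 0.69 [393. 528.  30.] [603.  55.]
(np.float32(616.5), np.float32(330.0), np.float32(14.409277)) [700.64908806 572.75027146  25.        ]
(np.float32(579.0), np.float32(91.5), np.float32(12.124493)) [425.15982938 510.0227082   25.        ]
(np.float32(246.0), np.float32(292.5), np.float32(14.419637)) [614.70346454 138.70539901  25.        ]
```

View pics/w7.png

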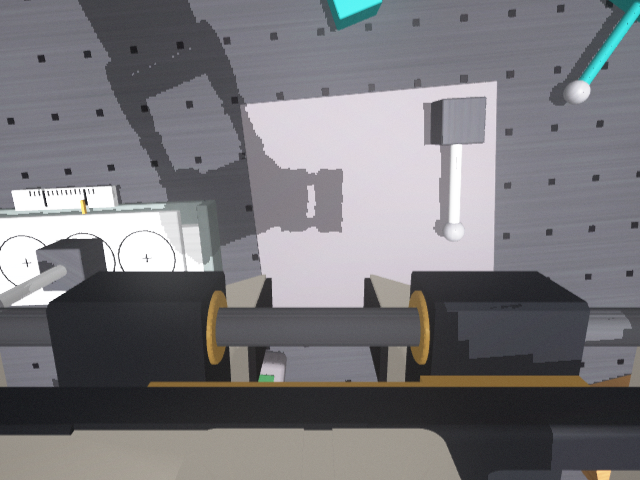

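The second dark post lies on the mat with its ball at (454,231) and foot at (460,120). The ring at (146,258) is free, and the first post stands on the middle ring.

Run:
```python
from h import *
q=dict(c2w=np.load('w7.npy'),camera_matrix=np.load('K.npy'))
B=ray(q,(454,231),25); s=ray(q,(456,145),25); print(B,s,np.degrees(np.arctan2(*(B-s)[[1,0]])),'ring2',ray(q,(146,258),44),'ring0',ray(q,(26,262),44))
o=bot.get_obs(); t=T(); print(o['tool_pos'],t[:3,:3].T@(B-t[:3,3]))
```

```text
[562.13388914 380.53644982  25.        ] [468.0530209  383.27681773  25.        ] -1.6684277803041034 ring2 [558.12340208  39.34569307  44.        ] ring0 [551.14102842 -92.45068087  44.        ]
[511.29190861 231.4764059  322.69518882] [ 37.27136909 297.68738061 153.03364856]
```

>>> arm_command(
  deltas=[
    [0.02,0.03,0.04,0],
    [0.017,0.04,0.04,0],
    [0,0.05,0.04,0],
    [0,0.05,0.033,0],
    [0,0.03,0,0],
  ],
)

```text
time: 27.2
tool_pos: [554.4, 360.9, 146.7]
tcp_rot: [-1.571, 0.002, -0.086]
contact_force: [-0.5, -0.9, 0.4]
grip_width: 38.0
```

>>> arm_command(
  deltas=[
    [0,0,0,-3],
    [0,0,0,0],
    [0,0,0,0],
  ],
)

```text
time: 27.5
tool_pos: [556.1, 358.6, 150.9]
tcp_rot: [-1.57, -0.002, -0.037]
contact_force: [-0.5, -0.5, 0.6]
grip_width: 38.0
```

>>> arm_command(
  deltas=[
    [0.005,0,0.022,0],
    [0,0.03,0,0],
    [0,0.03,0,0],
    [0,0.03,0,0],
    [0,0,0,0],
  ],
)

```text
time: 28.0
tool_pos: [559.3, 379.3, 56.8]
tcp_rot: [-1.574, 0.006, -0.037]
contact_force: [-0.7, 0.3, -0.6]
grip_width: 38.1
```

>>> arm_command(
  deltas=[
    [0,0,0,0],
    [0,0,0,0],
  ],
)

```text
time: 28.2
tool_pos: [562.6, 381.4, 62.8]
tcp_rot: [-1.569, -0.004, -0.036]
contact_force: [0.2, -0.1, 0.1]
grip_width: 37.6
```

Run:
```python
from h import *
s=cap('side'); sc=cap('scene')
for c in (s,sc): show(c,['ball1'])
print(bot.get_obs()['tool_pos'])
```

```text
ball1 0.82 [343. 561.  28.] [210. 184.]
ball1 0.72 [304. 266.  29.] [217. 243.]
ball1 0.59 [551. -37.  94.] [339. 279.]
ball1 0.58 [459. 377.  39.] [258. 206.]
ball1 0.96 [320. 264.  29.] [331. 183.]
ball1 0.57 [562. -30.  89.] [261. 254.]
ball1 0.55 [563. 376.  29.] [396. 228.]
ball1 0.42 [358. 573.  33.] [425. 165.]
[561.70282066 381.24768313  61.6421769 ]
```

Position is good. Descend and grip.

>>> arm_command(
  deltas=[
    [0,0.02,0,0],
    [0,0.017,0,0],
    [0,0.01,0,0],
    [0,0,0,0],
    [0,0,0,0],
  ],
)

```text
time: 28.9
tool_pos: [561.3, 381.1, 13.5]
tcp_rot: [-1.57, -0.001, -0.035]
contact_force: [-0.2, 0.8, 0.4]
grip_width: 37.9
```

>>> arm_command(
  deltas=[
    [0,0,0,0],
    [0,0,0,0],
    [0,0,0,0],
    [0,0,0,0],
    [0,0,0,0],
  ],
  claw=255,
)

```text
time: 29.4
tool_pos: [561.3, 381.0, 13.3]
tcp_rot: [-1.57, -0.001, -0.035]
contact_force: [1.0, -0.6, 1.7]
grip_width: 22.1
```

>>> arm_command(
  deltas=[
    [0,0,0,0],
    [0,-0.015,0,0],
    [0,-0.015,0,0],
    [0,-0.02,0,0],
    [0,0,0,0],
  ],
)

```text
time: 29.9
tool_pos: [562.8, 381.9, 67.2]
tcp_rot: [-1.568, -0.006, -0.035]
contact_force: [2.9, 0.1, 0.4]
grip_width: 22.0
```

>>> arm_command(
  deltas=[
    [0,-0.025,0,0],
    [0,-0.025,0,0],
    [0,-0.025,0,0],
    [0,-0.025,0,0],
    [0,0,0,0],
  ],
)

```text
time: 30.4
tool_pos: [563.0, 381.7, 166.7]
tcp_rot: [-1.567, -0.007, -0.035]
contact_force: [2.6, 0.3, -2.8]
grip_width: 22.1
```

>>> arm_command(
  deltas=[
    [0,-0.025,0,0],
    [0,-0.025,0,0],
    [0,-0.02,0,0],
    [0,0,0,0],
    [0,0,0,0],
  ],
)

```text
time: 30.9
tool_pos: [560.8, 380.7, 231.0]
tcp_rot: [-1.572, 0.001, -0.035]
contact_force: [0.7, -0.1, -5.0]
grip_width: 22.1
```

>>> arm_command(
  deltas=[
    [0,0,-0.015,0],
    [0.002,0,-0.03,0],
    [0.002,0,-0.03,0],
    [0.002,0,-0.03,0],
    [0.003,0,-0.03,0],
  ],
)

```text
time: 31.4
tool_pos: [564.0, 244.3, 230.1]
tcp_rot: [-1.572, 0.004, -0.035]
contact_force: [0.1, 0.9, -4.5]
grip_width: 22.2
```

>>> arm_command(
  deltas=[
    [0,0,-0.03,0],
    [0,0,-0.03,0],
    [0,0,-0.03,0],
    [0,0,-0.03,0],
    [0,0,-0.03,0],
  ],
)

```text
time: 31.9
tool_pos: [558.7, 94.5, 230.4]
tcp_rot: [-1.571, 0.004, -0.035]
contact_force: [0.6, -0.2, -4.1]
grip_width: 22.3
```

>>> arm_command(
  deltas=[
    [0,0,-0.03,0],
    [0,0,-0.015,0],
    [0,0,0,0],
    [0,0,0,0],
  ],
)

```text
time: 32.3
tool_pos: [558.1, 51.4, 232.0]
tcp_rot: [-1.57, 0.002, -0.035]
contact_force: [1.0, 1.8, -4.4]
grip_width: 22.2
```

>>> arm_command(
  deltas=[
    [0,0,-0.006,0],
    [0,0,-0.006,0],
    [0,0.015,0,0],
    [0,0.02,0,0],
    [0,0.012,0,0],
  ],
)

```text
time: 32.8
tool_pos: [557.6, 39.0, 184.7]
tcp_rot: [-1.571, 0.001, -0.034]
contact_force: [0.3, 0.3, -5.1]
grip_width: 22.4
```

>>> arm_command(
  deltas=[
    [0,0,0,0],
    [0,0,0,0],
  ],
)

```text
time: 33.0
tool_pos: [558.2, 39.0, 186.3]
tcp_rot: [-1.571, -0.0, -0.035]
contact_force: [0.7, -0.4, -4.5]
grip_width: 22.3
```

>>> arm_command(
  deltas=[
    [0,0,0,0],
    [0,0,0,0],
    [0,0,0,0],
    [0,0,0,0],
    [0,0,0,0],
  ],
  claw=192,
)

```text
time: 33.5
tool_pos: [558.1, 38.8, 186.2]
tcp_rot: [-1.571, -0.0, -0.035]
contact_force: [0.7, 0.1, -4.3]
grip_width: 23.2
```

>>> arm_command(
  deltas=[
    [0,0.003,0,0],
    [0,0.004,0,0],
    [0,0.003,0,0],
    [0,0.001,0,0],
    [0,0,0,0],
  ],
)

```text
time: 34.0
tool_pos: [558.0, 38.8, 174.9]
tcp_rot: [-1.571, 0.0, -0.035]
contact_force: [-0.4, -0.7, -4.9]
grip_width: 23.0
```

>>> arm_command(
  deltas=[
    [0,0.001,0,0],
    [0,0.001,0,0],
    [0,0,0,0],
  ],
)

```text
time: 34.3
tool_pos: [558.9, 38.6, 174.4]
tcp_rot: [-1.571, -0.003, -0.035]
contact_force: [-2.0, -2.0, 4.9]
grip_width: 22.6
```

>>> arm_command(
  deltas=[
    [0,0,0,0],
    [0,0,0,0],
    [0,0,0,0],
    [0,0,0,0],
    [0,0,0,0],
  ],
  claw=155,
)

```text
time: 34.8
tool_pos: [558.0, 38.9, 172.8]
tcp_rot: [-1.571, 0.0, -0.035]
contact_force: [-0.0, -1.0, 0.4]
grip_width: 35.6
```

>>> arm_command(
  deltas=[
    [0,-0.03,0,0],
    [0,-0.04,0,0],
    [0,-0.05,0,0],
    [0,-0.03,0,0],
    [0,0,0,0],
  ],
)

```text
time: 35.3
tool_pos: [559.7, 38.8, 328.1]
tcp_rot: [-1.571, -0.01, -0.035]
contact_force: [0.8, -0.4, -0.1]
grip_width: 36.3
```

>>> arm_command(
  deltas=[
    [-0.04,0,0.05,8],
    [-0.04,0,0.05,8],
    [0,0,0.05,8],
    [0,0,0.03,8],
    [0,0,0,8],
  ],
)

```text
time: 35.8
tool_pos: [532.9, 198.5, 321.2]
tcp_rot: [-1.572, 0.002, -0.728]
contact_force: [0.1, 0.0, -0.7]
grip_width: 36.1
```

Run:
```python
from h import *
o=bot.get_obs(); print(o['tool_pos'],o['tcp_rot'],o['time'])
s=cap('side'); sc=cap('scene')
for c in (s,sc): show(c,['ball0'])
P=[]
for c in (s,sc):
    for X in ([555.2,-27,184],[558.2,39.3,184]):
        u=proj(c,X).round().astype(int); g=c['img'][u[1]-12:u[1]+48,u[0]-20:u[0]+20,::-1]
        P.append(cv2.resize(g,(200,300),interpolation=cv2.INTER_CUBIC)); q=(proj(c,X)-u+[20,12]+.5)*5; r=(proj(c,np.array(X)-[0,0,140])-u+[20,12]+.5)*5; print('ball exp',q.round(),'ring',r.round())
cv2.imwrite('pics/fin.png',np.hstack(P)); cv2.imwrite('pics/s_l.png',s['img'][:,:,::-1]); cv2.imwrite('pics/sc_l.png',sc['img'][:,:,::-1])
```

```text
[532.8891608  198.54305148 321.18053726] [-1.57163189  0.00176465 -0.72775797] 35.8
ball0 0.94 [304. 265.  33.] [217. 242.]
ball0 0.91 [559.  38.  95.] [330. 258.]
ball0 0.79 [550. -36.  91.] [338. 280.]
ball0 0.56 [339. 560.  23.] [209. 185.]
ball0 0.26 [730. -94.  51.] [411. 288.]
ball0 0.9 [322. 266.  30.] [331. 183.]
ball0 0.79 [560. -28.  86.] [262. 254.]
ball0 0.76 [567.  33.  84.] [284. 250.]
ball0 0.67 [352. 558.  30.] [420. 165.]
ball exp [105.  65.] ring [ 90. 263.]
ball exp [102.  65.] ring [ 92. 263.]
ball exp [103.  62.] ring [126. 228.]
ball exp [102.  61.] ring [117. 228.]
```

View pics/fin.png

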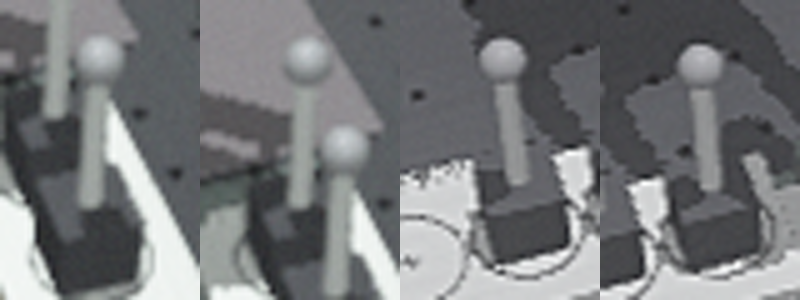

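Both posts stand upright. The balls are within about 3 mm of where they should be over the middle and far rings, in both cameras (100,60 | 307,62 | 502,60 | 699,66). Next is cranking back three turns.

>>> arm_command(
  deltas=[
    [0,-0.01,0,8],
    [0,-0.01,0,8],
    [0,0,0,8],
    [0,0,0,8],
    [0,0,0,8],
  ],
)

```text
time: 36.5
tool_pos: [532.7, 194.2, 343.0]
tcp_rot: [-1.571, -0.0, -1.428]
contact_force: [-0.3, 0.5, 0.4]
grip_width: 36.1
```

>>> arm_command(
  deltas=[
    [0,0,0,8],
    [0.05,0,0,0],
    [0.05,0,0,0],
    [0.05,0,0,0],
    [0.05,0,0,0],
  ],
)

```text
time: 37.0
tool_pos: [533.5, -7.3, 343.0]
tcp_rot: [-1.571, -0.0, -1.561]
contact_force: [0.6, -0.2, 1.2]
grip_width: 35.9
```

>>> arm_command(
  deltas=[
    [0.05,0,0,0],
    [0.05,0,0,0],
    [0.05,0,0,0],
    [0.05,0,0,0],
    [0.05,0,0,0],
  ],
)

```text
time: 37.5
tool_pos: [534.9, -257.5, 343.1]
tcp_rot: [-1.571, 0.0, -1.562]
contact_force: [0.4, -1.1, 0.3]
grip_width: 35.8
```

>>> arm_command(
  deltas=[
    [0.04,0,0,0],
    [0.04,0,0,0],
    [0,0,0,0],
    [0,0,0,0],
  ],
)

```text
time: 37.9
tool_pos: [535.7, -336.0, 342.3]
tcp_rot: [-1.572, 0.001, -1.564]
contact_force: [0.1, -0.7, -1.4]
grip_width: 36.0
```

Run:
```python
from h import *
o=bot.get_obs(); print(o['tool_pos'],o['tcp_rot'],o['time'])
p=cap('wrist'); save(p,'w8.png'); show(p,['crank_grip'])
print('exp pin',proj(p,[580,-296.5,126]))
g=cv2.cvtColor(p['img'],cv2.COLOR_RGB2GRAY)
h=cv2.HoughCircles(g,cv2.HOUGH_GRADIENT_ALT,1.5,10,param1=150,param2=.6,minRadius=5,maxRadius=16)
for x,y,r in ([] if h is None else h[0]): print((x,y,r),ray(p,(x,y),126))
```

```text
[ 535.65699701 -335.97904465  342.26720405] [-1.57165433e+00  1.13315873e-03 -1.56429273e+00] 37.9
crank_grip 0.53 [ 580. -290.  128.] [369. 159.]
crank_grip 0.43 [ 541. -232.   31.] [324.  98.]
exp pin [368.6915253  166.39762966]
(np.float32(367.5), np.float32(160.5), np.float32(10.471396)) [ 578.76148272 -291.38463768  126.        ]
(np.float32(325.5), np.float32(162.0), np.float32(11.300246)) [ 541.81400642 -292.93246261  126.        ]
(np.float32(546.0), np.float32(144.0), np.float32(11.32934)) [ 733.70331775 -276.20650189  126.        ]
(np.float32(412.5), np.float32(295.5), np.float32(6.741138)) [ 626.37271536 -417.97135403  126.        ]
```

>>> arm_command(
  deltas=[
    [-0.022,0,0.022,0],
    [-0.022,0,0.022,0],
    [0,0.05,0,0],
    [0,0.05,0,0],
    [0,0.05,0,0],
  ],
)

```text
time: 38.5
tool_pos: [580.7, -288.4, 192.5]
tcp_rot: [-1.569, -0.001, -1.56]
contact_force: [1.0, -0.5, -0.9]
grip_width: 36.1
```

>>> arm_command(
  deltas=[
    [0,0.015,0,0],
    [0,0,0,0],
    [0,0,0,0],
  ],
)

```text
time: 38.8
tool_pos: [581.0, -289.9, 179.6]
tcp_rot: [-1.569, -0.001, -1.562]
contact_force: [0.3, -0.1, 0.4]
grip_width: 36.0
```

>>> arm_command(
  deltas=[
    [0.002,0.02,-0.0015,0],
    [0,0.02,0,0],
    [0,0.02,0,0],
    [0,0,0,0],
    [0,0,0,0],
  ],
)

```text
time: 39.3
tool_pos: [579.8, -292.8, 120.2]
tcp_rot: [-1.568, -0.002, -1.563]
contact_force: [0.3, -0.4, 0.6]
grip_width: 36.1
```

>>> arm_command(
  deltas=[
    [0,0.01,0,0],
    [0,0.007,0,0],
    [0,0,0,0],
  ],
)

```text
time: 39.6
tool_pos: [578.4, -292.2, 100.2]
tcp_rot: [-1.572, 0.001, -1.564]
contact_force: [0.4, 0.3, 0.0]
grip_width: 36.0
```

>>> arm_command(
  deltas=[
    [0,0,0,0],
    [0,0,0,0],
    [0,0,0,0],
    [0,0,0,0],
    [0,0,0,0],
  ],
  claw=255,
)

```text
time: 40.1
tool_pos: [580.0, -292.7, 101.5]
tcp_rot: [-1.568, -0.001, -1.564]
contact_force: [5.6, -0.5, -1.9]
grip_width: 15.5
```

```bash
python3 -c "
from crank import *
r=rows(541.5,-295,38,4.5,-30,12,541.5+38*np.cos(np.radians(4.5)),-295+38*np.sin(np.radians(4.5)))
for q in r: print([float(v) for v in q])"
```

```text
[0.0193, 0.0, -0.0036, 0.0]
[0.015, 0.0, -0.0128, 0.0]
[0.0066, 0.0, -0.0185, 0.0]
[-0.0036, 0.0, -0.0193, 0.0]
[-0.0128, 0.0, -0.015, 0.0]
[-0.0185, 0.0, -0.0066, 0.0]
[-0.0193, 0.0, 0.0036, 0.0]
[-0.015, 0.0, 0.0128, 0.0]
[-0.0066, 0.0, 0.0185, 0.0]
[0.0036, 0.0, 0.0193, 0.0]
[0.0128, 0.0, 0.015, 0.0]
[0.0185, 0.0, 0.0066, 0.0]
```

>>> arm_command(
  deltas=[
    [0.0193,0,-0.0036,0],
    [0.015,0,-0.0128,0],
    [0.0066,0,-0.0185,0],
    [-0.0036,0,-0.0193,0],
    [0,0,0,0],
  ],
)

```text
time: 40.6
tool_pos: [523.0, -330.0, 101.4]
tcp_rot: [-1.572, 0.001, -1.565]
contact_force: [-1.8, -1.1, -0.7]
grip_width: 15.1
```

>>> arm_command(
  deltas=[
    [-0.0128,0,-0.015,0],
    [-0.0185,0,-0.0066,0],
    [-0.0193,0,0.0036,0],
    [-0.015,0,0.0128,0],
    [0,0,0,0],
  ],
)

```text
time: 41.1
tool_pos: [522.0, -265.2, 101.5]
tcp_rot: [-1.567, -0.004, -1.562]
contact_force: [5.0, -3.6, -3.1]
grip_width: 15.4
```

>>> arm_command(
  deltas=[
    [-0.0066,0,0.0185,0],
    [0.0036,0,0.0193,0],
    [0.0128,0,0.015,0],
    [0.0185,0,0.0066,0],
    [0,0,0,0],
  ],
)

```text
time: 41.6
tool_pos: [580.2, -294.4, 101.4]
tcp_rot: [-1.569, -0.002, -1.564]
contact_force: [2.7, -2.0, 2.0]
grip_width: 15.2
```

>>> arm_command(
  deltas=[
    [0.0193,0,-0.0036,0],
    [0.015,0,-0.0128,0],
    [0.0066,0,-0.0185,0],
    [-0.0036,0,-0.0193,0],
    [0,0,0,0],
  ],
)

```text
time: 42.1
tool_pos: [523.0, -330.0, 101.4]
tcp_rot: [-1.573, 0.0, -1.565]
contact_force: [-2.2, -2.5, 0.9]
grip_width: 15.6
```

>>> arm_command(
  deltas=[
    [-0.0138,0,-0.015,0],
    [-0.0185,0,-0.0066,0],
    [-0.0193,0,0.0036,0],
    [-0.015,0,0.0128,0],
    [0,0,0,0],
  ],
)

```text
time: 42.6
tool_pos: [522.6, -264.6, 101.4]
tcp_rot: [-1.565, -0.006, -1.562]
contact_force: [6.5, -7.6, -3.9]
grip_width: 15.3
```

>>> arm_command(
  deltas=[
    [-0.0066,0,0.0185,0],
    [0.0036,0,0.0193,0],
    [0.0128,0,0.015,0],
    [0.0185,0,0.0066,0],
    [0,0,0,0],
  ],
)

```text
time: 43.1
tool_pos: [580.1, -293.1, 101.4]
tcp_rot: [-1.569, -0.002, -1.564]
contact_force: [2.1, -1.1, 3.8]
grip_width: 15.3
```

Run:
```python
from h import *
s=cap('side'); print(bot.get_obs()['tool_pos'],bot.get_obs()['contact_force']); show(s,['ball0','carriage','pointer'])
```

```text
[ 579.97905763 -292.27750283  101.40385338] [ 3.81433748 -0.93340189  2.09969662]
ball0 0.94 [305. 263.  30.] [217. 243.]
ball0 0.85 [341. 561.  27.] [210. 184.]
ball0 0.84 [549. -89.  91.] [346. 295.]
ball0 0.79 [555.   1.  95.] [334. 268.]
pointer 0.6 [ 538. -102.   45.] [343. 313.]
```

Both posts are moving with the carriage, about 30 mm so far. Third turn.

>>> arm_command(
  deltas=[
    [0.0193,0,-0.0036,0],
    [0.015,0,-0.0128,0],
    [0.0066,0,-0.0185,0],
    [-0.0036,0,-0.0193,0],
    [0,0,0,0],
  ],
)

```text
time: 43.8
tool_pos: [522.2, -329.4, 101.4]
tcp_rot: [-1.574, -0.0, -1.564]
contact_force: [-4.9, -5.3, 3.5]
grip_width: 15.7
```

>>> arm_command(
  deltas=[
    [-0.0128,0,-0.015,0],
    [-0.0185,0,-0.0066,0],
    [-0.0193,0,0.0036,0],
    [-0.015,0,0.0128,0],
    [0,0,0,0],
  ],
)

```text
time: 44.3
tool_pos: [522.4, -264.7, 101.5]
tcp_rot: [-1.565, -0.006, -1.562]
contact_force: [8.1, -11.6, -4.9]
grip_width: 15.2
```

>>> arm_command(
  deltas=[
    [-0.0066,0,0.0185,0],
    [0.0036,0,0.0193,0],
    [0.0128,0,0.015,0],
    [0.0205,0,0.0066,0],
    [0,0,0,0],
  ],
)

```text
time: 44.8
tool_pos: [580.1, -294.5, 101.4]
tcp_rot: [-1.569, -0.001, -1.564]
contact_force: [5.4, -1.4, 3.2]
grip_width: 15.3
```

>>> arm_command(
  deltas=[
    [0,0,0,0],
    [0,0,0,0],
    [0,0,0,0],
    [0,-0.03,0,0],
    [0,-0.04,0,0],
  ],
  claw=157,
)

```text
time: 45.3
tool_pos: [577.0, -292.0, 169.0]
tcp_rot: [-1.577, 0.004, -1.563]
contact_force: [0.2, -1.3, 0.4]
grip_width: 35.0
```

>>> arm_command(
  deltas=[
    [0,-0.05,0,0],
    [0,-0.05,0,0],
    [0,-0.04,0,0],
    [0,0,-0.04,0],
    [0,0,0,0],
  ],
)

```text
time: 45.8
tool_pos: [535.2, -292.9, 311.6]
tcp_rot: [-1.574, 0.001, -1.565]
contact_force: [0.3, 0.1, -0.4]
grip_width: 35.1
```

>>> arm_command(
  deltas=[
    [-0.04,0,0,0],
    [-0.04,0,0,0],
    [-0.04,0,0,0],
    [0,0,0,0],
    [0,0,0,0],
  ],
)

```text
time: 46.3
tool_pos: [537.8, -172.8, 310.8]
tcp_rot: [-1.572, 0.0, -1.562]
contact_force: [0.5, -0.5, 0.6]
grip_width: 35.6
```

Run:
```python
from h import *
o=bot.get_obs(); print(o['tool_pos'],o['tcp_rot'],o['time'])
p=cap('wrist'); save(p,'w9.png'); np.save('w9.npy',p['c2w'])
# scale strip: sample columns along stage y at strip, z=24
yd=np.array([.052,.9987,0]); xd=np.array([.9987,-.052,0])
c=p['img'].astype(float)
m15=np.array([487.5,-69.9+1.2,24]); 
def samp(X,img):
    u=proj(p,X); return cv2.getRectSubPix(img.astype(np.float32),(1,1),(float(u[0]),float(u[1])))[0,0]
g=c.mean(2); yel=c[:,:,0]-c[:,:,2]
for off in (-4,-2,0,2,4,6):
    d=np.arange(-20,60,.5)
    v=[samp(m15+xd*off+yd*t,g) for t in d]; y=[samp(m15+xd*off+yd*t,yel) for t in d]
    i=np.array(y)>40
    dk=[(float(t),int(a)) for t,a in zip(d,v) if a<130]
    print(off,'yellow',d[i],'dark',dk[:14])
show(cap('side'),['ball0','ball1']); show(cap('scene'),['ball0'])
```

```text
[ 537.76412364 -172.76928927  310.75128648] [-1.57181253e+00  9.35256767e-05 -1.56167936e+00] 46.3
-4 yellow [] dark [(0.0, 109), (0.5, 82), (1.0, 97), (45.0, 128), (45.5, 98), (46.0, 74)]
-2 yellow [] dark [(0.0, 127), (0.5, 89), (1.0, 110), (45.0, 112), (45.5, 82), (46.0, 76), (46.5, 123)]
0 yellow [0.  0.5 1.  1.5 2.  2.5 3. ] dark [(45.5, 89), (46.0, 78), (46.5, 115)]
2 yellow [0.  0.5 1.  1.5 2.  2.5 3. ] dark [(-0.5, 121), (45.0, 129), (45.5, 75), (46.0, 75), (46.5, 96)]
4 yellow [0.  0.5 1.  1.5 2.  2.5 3. ] dark [(-0.5, 121), (0.0, 122), (45.5, 88), (46.0, 82), (46.5, 87)]
6 yellow [0.  0.5 1.  1.5 2.  2.5 3. ] dark [(45.5, 102), (46.0, 90), (46.5, 97)]
ball0 0.97 [305. 264.  29.] [217. 243.]
ball0 0.82 [ 549. -105.   91.] [349. 300.]
ball0 0.76 [338. 558.  30.] [209. 184.]
ball0 0.66 [556. -12.  91.] [337. 272.]
ball1 0.97 [305. 264.  29.] [217. 243.]
ball1 0.82 [ 549. -105.   91.] [349. 300.]
ball1 0.76 [338. 558.  30.] [209. 184.]
ball1 0.66 [556. -12.  91.] [337. 272.]
ball0 0.74 [324. 268.  31.] [332. 183.]
ball0 0.73 [566. -11.  84.] [268. 254.]
ball0 0.72 [559. -99.  88.] [236. 261.]
ball0 0.67 [355. 556.  28.] [420. 167.]
```

Run:
```python
from h import *
old={'side':cv2.imread('pics/s_l.png'),'scene':cv2.imread('pics/sc_l.png')}
yd=np.array([.052,.9987,0])
for n in ('side','scene'):
    c=cap(n); im=c['img'][:,:,::-1]
    for name,X in (('A',[555.2,-27,184]),('B',[558.2,39.3,184])):
        for part,dz,h in (('ball',0,7),('foot',-118,11)):
            X0=np.array(X)+[0,0,dz]; X1=X0-44.6*yd
            u=proj(c,X0).round().astype(int); v=proj(c,X1)
            t=old[n][u[1]-h:u[1]+h+1,u[0]-h:u[0]+h+1]; V=v.round().astype(int); m=h+8
            r=cv2.matchTemplate(np.ascontiguousarray(im[V[1]-m:V[1]+m+1,V[0]-m:V[0]+m+1]),np.ascontiguousarray(t),cv2.TM_CCOEFF_NORMED)
            _,s,_,l=cv2.minMaxLoc(r); print(n,name,part,'score',round(s,2),'dev px',(V+np.array(l)-8-v-(u-proj(c,X0))).round(1))
print(bot.get_obs()['contact_force'])
```

```text
side A ball score 0.81 dev px [4.2 8. ]
side A foot score 0.95 dev px [3.8 7.9]
side B ball score 0.39 dev px [-2.2  7.1]
side B foot score 0.56 dev px [2.3 4. ]
scene A ball score 0.68 dev px [-8.   1.9]
scene A foot score 0.68 dev px [-8.  2.]
scene B ball score 0.93 dev px [-0.3 -0. ]
scene B foot score 0.82 dev px [-0.2  0. ]
[-0.3575503  -0.41314301  0.37687587]
```

The pointer checks out: it reads about 15.3 mm. Post B is also on its ring. Post A, however, still stands but is about 25 mm off along y, so it was evidently knocked. I'll measure it over a wider search and mend it.

```bash
cat > loc.py <<'E'
from h import *
old={'side':cv2.imread('pics/s_l.png'),'scene':cv2.imread('pics/sc_l.png')}
yd=np.array([.052,.9987,0])
def locate(mm=20,posts='AB'):
  for n in ('side','scene'):
    c=cap(n); im=c['img'][:,:,::-1]
    for name,X in (('A',[555.2,-27,184]),('B',[558.2,39.3,184])):
        if name not in posts: continue
        for part,dz,h in (('ball',0,7),('foot',-118,11)):
            X0=np.array(X)+[0,0,dz]; X1=X0-44.6*yd
            p0=proj(c,X0); u=p0.round().astype(int); v=proj(c,X1)
            t=old[n][u[1]-h:u[1]+h+1,u[0]-h:u[0]+h+1]; V=v.round().astype(int); m=h+mm
            r=cv2.matchTemplate(np.ascontiguousarray(im[V[1]-m:V[1]+m+1,V[0]-m:V[0]+m+1]),np.ascontiguousarray(t),cv2.TM_CCOEFF_NORMED)
            _,s,_,l=cv2.minMaxLoc(r); q=V+np.array(l)-mm-(u-p0)
            # sub-pixel parabola
            f=lambda a,b,c_:0 if a+c_-2*b==0 else .5*(a-c_)/(a+c_-2*b)
            x,y=l
            if 0<x<2*mm and 0<y<2*mm: q=q+[f(r[y,x-1],r[y,x],r[y,x+1]),f(r[y-1,x],r[y,x],r[y+1,x])]
            print(n,name,part,'score',round(float(s),2),'dev px',(q-v).round(1),'world',ray(c,q,X0[2]).round(1),'dev from ring',(ray(c,q,X0[2])-X1).round(1)[:2])
if __name__=='__main__': locate()
E
python3 - <<'E'
from loc import *
locate(22)
# full-ball Hough in the scene/side around A
for n in ('side','scene'):
    c=cap(n); u=proj(c,[553,-95,184]).astype(int); g=cv2.cvtColor(c['img'][u[1]-25:u[1]+26,u[0]-25:u[0]+26],cv2.COLOR_RGB2GRAY)
    g=cv2.resize(g,None,fx=8,fy=8,interpolation=cv2.INTER_CUBIC)
    h=cv2.HoughCircles(g,cv2.HOUGH_GRADIENT_ALT,1.5,20,param1=80,param2=.5,minRadius=22,maxRadius=50)
    print(n,[] if h is None else [(ray(c,(x/8+u[0]-25.4,y/8+u[1]-25.4),184).round(1),r/8) for x,y,r in h[0]])
E
```

```text
side A ball score 0.81 dev px [4.  8.4] world [550.6 -98.6 184. ] dev from ring [ -2.3 -27.1]
side A foot score 0.95 dev px [3.9 8.5] world [551.1 -99.   66. ] dev from ring [ -1.7 -27.4]
side B ball score 0.52 dev px [-22.2 -11.9] world [521.5  52.5 184. ] dev from ring [-34.4  57.8]
side B foot score 0.56 dev px [2.1 3.5] world [556.4 -18.   66. ] dev from ring [  0.5 -12.8]
scene A ball score 0.88 dev px [-9.7  2. ] world [550.6 -96.4 184. ] dev from ring [ -2.3 -24.9]
scene A foot score 0.81 dev px [-9.1  2.2] world [551.4 -96.5  66. ] dev from ring [ -1.5 -24.9]
scene B ball score 0.93 dev px [-0.2  0. ] world [555.8  -5.6 184. ] dev from ring [-0.1 -0.4]
scene B foot score 0.82 dev px [-0.4 -0.1] world [555.3  -6.1  66. ] dev from ring [-0.6 -0.8]
side [(array([552. , -90.8, 184. ]), np.float32(4.4875126))]
scene [(array([547.8, -94.5, 184. ]), np.float32(3.589792))]
```

>>> arm_command(
  deltas=[
    [-0.025,0,0.007,0],
    [-0.025,0,0.007,0],
    [-0.025,0,0,0],
    [0,0,0,0],
    [0,0,0,0],
  ],
  claw=145,
)

```text
time: 47.4
tool_pos: [551.5, -98.6, 311.2]
tcp_rot: [-1.57, -0.001, -1.563]
contact_force: [0.2, -0.2, -0.6]
grip_width: 39.5
```

>>> arm_command(
  deltas=[
    [0,0.03,0,0],
    [0,0.03,0,0],
    [0,0.02,0,0],
    [0,0,0,0],
    [0,0,0,0],
  ],
)

```text
time: 47.9
tool_pos: [551.7, -99.6, 231.6]
tcp_rot: [-1.57, -0.0, -1.565]
contact_force: [0.3, 0.2, -0.3]
grip_width: 40.1
```

>>> arm_command(
  deltas=[
    [-0.002,0.02,-0.0005,0],
    [0,0.02,0,0],
    [0,0.012,0,0],
    [0,0,0,0],
    [0,0,0,0],
  ],
)

```text
time: 48.4
tool_pos: [551.6, -97.1, 180.2]
tcp_rot: [-1.569, -0.001, -1.564]
contact_force: [0.8, -0.0, -0.0]
grip_width: 39.4
```

>>> arm_command(
  deltas=[
    [0,0.006,0,0],
    [0,0,0,0],
    [0,0,0,0],
  ],
)

```text
time: 48.7
tool_pos: [551.0, -96.8, 173.3]
tcp_rot: [-1.57, -0.0, -1.564]
contact_force: [0.8, 0.2, -0.0]
grip_width: 39.9
```

>>> arm_command(
  deltas=[
    [0,0,0,0],
    [0,0,0,0],
    [0,0,0,0],
    [0,0,0,0],
    [0,0,0,0],
  ],
  claw=255,
)

```text
time: 49.2
tool_pos: [550.9, -96.7, 173.2]
tcp_rot: [-1.571, -0.0, -1.564]
contact_force: [-0.9, 0.1, 2.2]
grip_width: 22.7
```

>>> arm_command(
  deltas=[
    [0,0,0,0],
    [0,-0.005,0,0],
    [0,-0.005,0,0],
    [0,0,0,0],
    [0,0,0,0],
  ],
)

```text
time: 49.7
tool_pos: [550.9, -96.7, 182.9]
tcp_rot: [-1.571, 0.0, -1.564]
contact_force: [-0.1, 0.3, -4.1]
grip_width: 22.3
```

>>> arm_command(
  deltas=[
    [-0.006,0,0.001,0],
    [-0.007,0,0.001,0],
    [-0.007,0,0,0],
    [-0.006,0,0,0],
    [0,0,0,0],
  ],
)

```text
time: 50.2
tool_pos: [552.7, -69.5, 183.0]
tcp_rot: [-1.571, 0.0, -1.562]
contact_force: [0.3, 0.0, -4.0]
grip_width: 22.0
```

>>> arm_command(
  deltas=[
    [0,0.002,0,0],
    [0,0.003,0,0],
    [0,0.003,0,0],
    [0,0.001,0,0],
    [0,0,0,0],
  ],
)

```text
time: 50.7
tool_pos: [552.6, -70.8, 173.7]
tcp_rot: [-1.571, 0.0, -1.564]
contact_force: [0.6, -0.3, -4.6]
grip_width: 22.4
```

>>> arm_command(
  deltas=[
    [0,0.001,0,0],
    [0,0.001,0,0],
    [0,0,0,0],
  ],
)

```text
time: 51.0
tool_pos: [553.3, -71.0, 173.2]
tcp_rot: [-1.569, -0.001, -1.564]
contact_force: [-1.9, -0.9, 3.9]
grip_width: 21.9
```

>>> arm_command(
  deltas=[
    [0,0,0,0],
    [0,0,0,0],
    [0,0,0,0],
  ],
  claw=190,
)

```text
time: 51.3
tool_pos: [553.3, -70.9, 173.0]
tcp_rot: [-1.569, -0.001, -1.564]
contact_force: [-1.4, -1.3, 6.0]
grip_width: 23.3
```

>>> arm_command(
  deltas=[
    [0,0,0,0],
    [0,0,0,0],
    [0,0,0,0],
    [0,0,0,0],
    [0,0,0,0],
  ],
  claw=150,
)

```text
time: 51.8
tool_pos: [552.8, -70.6, 171.9]
tcp_rot: [-1.571, 0.0, -1.564]
contact_force: [-0.1, 0.7, -0.0]
grip_width: 37.6
```

>>> arm_command(
  deltas=[
    [0,-0.02,0,0],
    [0,-0.04,0,0],
    [0,-0.04,0,0],
    [0,-0.04,0,0],
    [0,0,0,0],
  ],
)

```text
time: 52.3
tool_pos: [554.8, -71.1, 318.1]
tcp_rot: [-1.56, -0.003, -1.564]
contact_force: [-0.4, -0.5, 1.1]
grip_width: 37.9
```

>>> arm_command(
  deltas=[
    [0.03,0,-0.04,0],
    [0.03,0,-0.04,0],
    [0.04,0,0,0],
    [0,0,0,0],
    [0,0,0,0],
  ],
)

```text
time: 52.8
tool_pos: [473.2, -171.8, 311.5]
tcp_rot: [-1.571, 0.001, -1.566]
contact_force: [0.5, 0.9, 0.0]
grip_width: 38.0
```

Run:
```python
from loc import *
locate(8)
p=cap('wrist'); o=bot.get_obs(); print(o['tool_pos'],o['time'])
xd=np.array([.9987,-.052,0]); c=p['img'].astype(np.float32); m15=np.array([487.5,-68.7,24])
for nm,img,f,off in(('yellow',c[:,:,0]-c[:,:,2],lambda v:v>40,3),('dark',c.mean(2),lambda v:v<125,-3)):
    d=np.arange(-20,60,.5); v=np.array([cv2.getRectSubPix(img,(1,1),tuple(map(float,proj(p,m15+xd*off+yd*t))))[0,0] for t in d]); print(nm,d[f(v)])
print('cam',p['c2w'][:3,3])
```

```text
side A ball score 0.42 dev px [ 5.2 -6.4] world [572.5 -56.8 184. ] dev from ring [19.6 14.8]
side A foot score 0.96 dev px [0.6 0.6] world [553.5 -73.8  66. ] dev from ring [ 0.6 -2.3]
side B ball score 0.47 dev px [-0.5 -3.1] world [558.9   5.3 184. ] dev from ring [ 3.  10.6]
side B foot score 0.82 dev px [0.7 0.7] world [556.5  -8.2  66. ] dev from ring [ 0.6 -2.9]
scene A ball score 0.93 dev px [0.2 0. ] world [553.2 -71.1 184. ] dev from ring [0.3 0.4]
scene A foot score 0.92 dev px [0.1 0.1] world [553.3 -71.5  66. ] dev from ring [0.4 0.1]
scene B ball score 0.93 dev px [-0.2  0. ] world [555.8  -5.6 184. ] dev from ring [-0.1 -0.4]
scene B foot score 0.82 dev px [-0.4 -0.1] world [555.3  -6.1  66. ] dev from ring [-0.6 -0.8]
[ 473.75223169 -170.4249448   311.78687941] 52.95
yellow [0.  0.5 1.  1.5 2.  2.5 3. ]
dark [ 0.5  1.  45.5 46.  46.5]
cam [ 473.09810162 -105.17317858  462.21591961]
```

Run:
```python
from h import *
o=bot.get_obs(); print(o['time'],o['contact_force'],abs(o['dq']).max()); print(job.close_job())
```

```text
52.95 [ 0.53686445 -0.28135059  0.66208162] 0.007258431045183788
the job is handed in; nothing more can be done
None
```

I cranked the slide to 60 mm and stood both posts from the mat on the middle and far rings. I then cranked back three turns to the measuring line and handed the job in at about 53 s. I left the turquoise look-alikes and the other gear alone.

**Mended on the way:**
- The first post landed about 13 mm off its ring. I regrasped it and centred it while the slide was still at 60 mm.
- After cranking back, that same post stood about 26 mm off along the slide, most likely the knock the task warned of. I lifted it back onto its ring at 15 mm.

**Last checks:**
- **Pointer:** it reads about 15.5 mm, inside the 2 mm tolerance.
- **Posts:** both stand upright. Their feet are within about 1 mm of the computed ring spots in the scene camera and about 3 mm in the side camera. The spots are reckoned from the rings measured earlier, not seen afresh.
- **Robot:** it was clear and still when I handed in.

**Disagreed:** the side camera's last match on the two balls scored too low to trust (0.42 and 0.47). I relied on its foot matches (0.96 and 0.82) and on the scene camera instead. My 16 pictures were used up by then, so these last checks were numeric only.

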